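# Sort the yoghurt samples and lock the tray

## Task

Swing the orange keeper bar of the sample tray up and right over to the back, then put every sample jar upright on the middle of the pad that matches its lid colour: the red and the blue jar stand on each other's pads and must change places, and the jars standing on the bench must be loaded. When all are in place, swing the keeper bar forward and press it fully down past its catch. Leave the milk bottle, the steel pot and the spoon alone.

Things in the scene. Friction and masses are not known exactly. Their poses are not given: they have to be found in the camera images.
- tray: Fixed grey sample tray, 130 mm (x) by 540 mm (y), floor 4 mm thick; origin: centre of its underside. Its x points away from the robot, y along the row of pads. Walls: back (x = +63 mm) and ends (y = +-236 mm) 25 mm high, front lip (x = -50 mm) 12 mm. Hinge posts 56 mm high at x = +60, y = +-262 mm; rest blocks 38 mm high under the bar's ends at x = -60, y = +-254 mm.
- keeper (a joint): Angle (rad) of the orange keeper bar. 0 = shut: arms level, bar 45 mm above the bench, in front of the jars (tray x = -60 mm). Grows as it swings up (upright at 1.57) and over to the back, to a stop at 2.2. Stiff hinge: about 1 to 3 N at the bar moves it either way and it stays where left. The last 0.15 rad snap past a catch; at 0.05 or less it is held there.
- keeper_bar (a point): Middle of the orange keeper bar, on its centre line: a round bar 10 mm thick, 506 mm long, parallel to tray y, carried by two flat arms, 120 mm long, at tray y = +-249 mm.
- keeper_hinge (a point): Middle of the keeper's hinge axis, which runs along tray y: 60 mm behind the tray centre, 45 mm above the bench. The bar moves on a circle of 120 mm radius about it.
- red_jar: Loose round white sample jar with a red lid, 0.1 to 0.2 kg, 68 mm high: body 52 mm across up to 54 mm, lid 54 mm across above. Origin: centre of its underside; z up along its axis. Always present; starts on the blue pad.
- red_pad: Flat red disc, 72 mm across, printed on the tray floor (no height) with a red tab towards the front lip. Origin: its centre, 4 mm above the bench. The five pads lie in one row along tray y, 90 mm apart, in a colour order that changes from start to start.
- blue_jar: Loose round white sample jar with a blue lid, 0.1 to 0.2 kg, 68 mm high: body 52 mm across up to 54 mm, lid 54 mm across above. Origin: centre of its underside; z up along its axis. Always present; starts on the red pad.
- blue_pad: Flat blue disc, 72 mm across, printed on the tray floor (no height) with a blue tab towards the front lip. Origin: its centre, 4 mm above the bench. The five pads lie in one row along tray y, 90 mm apart, in a colour order that changes from start to start.
- yellow_jar: Loose round white sample jar with a yellow lid, 0.1 to 0.2 kg, 68 mm high: body 52 mm across up to 54 mm, lid 54 mm across above. Origin: centre of its underside; z up along its axis. Starts on the bare bench to the left of the tray; absent in some runs.
- yellow_pad: Flat yellow disc, 72 mm across, printed on the tray floor (no height) with a yellow tab towards the front lip. Origin: its centre, 4 mm above the bench. The five pads lie in one row along tray y, 90 mm apart, in a colour order that changes from start to start.
- green_jar: Loose round white sample jar with a green lid, 0.1 to 0.2 kg, 68 mm high: body 52 mm across up to 54 mm, lid 54 mm across above. Origin: centre of its underside; z up along its axis. Starts on the bare bench to the left of the tray; absent in some runs.
- green_pad: Flat green disc, 72 mm across, printed on the tray floor (no height) with a green tab towards the front lip. Origin: its centre, 4 mm above the bench. The five pads lie in one row along tray y, 90 mm apart, in a colour order that changes from start to start.
- black_jar: Loose round white sample jar with a black lid, 0.1 to 0.2 kg, 68 mm high: body 52 mm across up to 54 mm, lid 54 mm across above. Origin: centre of its underside; z up along its axis. Starts on the bare bench to the left of the tray; absent in some runs.
- black_pad: Flat black disc, 72 mm across, printed on the tray floor (no height) with a black tab towards the front lip. Origin: its centre, 4 mm above the bench. The five pads lie in one row along tray y, 90 mm apart, in a colour order that changes from start to start.
- milk_bottle: Bystander: white milk bottle with a green cap, 72 mm across, 190 mm high, right of the tray, origin under its centre.
- pail: Bystander: small open steel pot, 110 mm across, 100 mm high, origin under its centre.
- ladle_spoon: Bystander: steel spoon lying on the bench to the robot's right, origin in the middle of its length.
- catch_nose (a point): Sprung brass nose (14 mm ball) in a black housing 66 mm high at the tray's left front end (tray y = +272 to +286 mm). The bar's left end snaps down under it: about 5 N more than the hinge needs. A similar pull lifts the shut bar out again.
There are look-alikes about, which are no part of the job. What is shaped like the blue_jar but pink is not meant.

How it is judged:
By the outcome, as a careful person would: the job done as asked, in the order asked, and still so for the second after the job is handed in, with the robot touching nothing.
Of yellow_jar, green_jar, black_jar only 2 to 3 are there at a start; the rules pass over those that are not, and their reading is None.
At some moment in a run one of red_jar, blue_jar, yellow_jar, green_jar, black_jar may be knocked a few centimetres aside while the robot is not near it.
It also fails if it takes over 210 s, if anything falls off the work surface, if the arm or the gripper's body presses on something with over 40 N, if the wrist force passes 120 N, or if a joint passes its speed limit or range.

## Robot

A 6-joint arm with a two-finger parallel gripper is mounted at the origin on the work surface. World frame = base frame: x ahead of the robot, y to its left, z up, the work surface at z = 0. Lengths are in mm, angles in rad, forces in N, time in s.
With the tool pointing down it reaches from about 300 to 875 mm from the base axis. Payload 4.2 kg.
Tool frame: the origin (TCP) lies midway between the tips of the shut fingers; the grasp point (between the pads) lies 19 mm behind it (manip.grasp_offset is the distance from the TCP to the grasp point, in mm); z points along the fingers, x is the direction in which the jaws open and shut, and the axes are right-handed (so a half turn about z gives the same grasp; the last joint's range is limited). The gripper opens to 85 mm and grips with 20 to 120 N. Pads are 22 mm wide; open, the fingers measure 114 mm over their backs; the gripper's body (76 mm by 85 mm) begins 54 mm behind the grasp point. The pads swing forward as they close: fully open they stand 13 mm farther back than shut.
Start: joints at [1.29, 0.32, 1.565, -0, 1.257, -0.02], TCP at [148.267, 555.57, 231.338] pointing down, gripper open.
Joint ranges: [-3.11, 3.11], [-0.84, 2.01], [0.21, 2.61], [-1.34, 4.49], [0.05, 2.63], [-2.56, 2.56]. Speed limits (rad/s): [2.57, 2.57, 3.14, 3.14, 3.14, 3.14].

## Interface

Orientations are given as a unit quaternion [w, x, y, z].
In Python, from rig import manip gives the robot as it stands.
- The arm moves only by the shell command python3 -m jog 'ROWS' [FORCE]. ROWS is JSON, a list of rows, each a list of 3 entries, a list of its own where there are three numbers: the shift along the tool's x, y, z in cm, then the turn, a rotation vector about the tool's x, y, z in degrees, then the opening, from 0 (shut) to 1 (fully open). In form: [[[x, y, z], [rx, ry, rz], hand], ...]. A call has exactly 8 rows; each row is the pose to reach, as a shift and turn from the pose measured when the call began, along the tool's axes at that moment; what a row does not reach only later rows make up. A row lasts 1/12 s, in which the tool goes at most 41.7 mm and 7.16 degrees, less where a joint would pass 70% of its speed; a pose out of reach is approached as far as the arm can. A call with a gripper value outside its range is refused whole. The fingers move at their own pace and stop on an object; FORCE is the grip in N (left out, the last holds). Time passes only in rows, so rows that repeat a pose let the fingers close, or fill a call up. It gives the time, the measured TCP pose, the force and the opening at its end, in the units of the state.
- manip.sense(): the state, without advancing time (a new reading comes with each control period).
- manip.camera(name): name is "scene" or "top" or "wrist"; returns the picture (420x560x3 uint8, red, green, blue); there is no depth.
- manip.camera_info(name): a dict with "fx", "fy", "cx", "cy" (pixels), "k1" (the pictures are not rectified: a ray, as slopes to the right and down, at radius r is drawn at 1 + k1 r^2 times it, then the intrinsics apply), "xyz" and "orientation" of the camera in the world. Camera axes: x right, y down, z forward; pixel columns grow to the right and rows downward; lengths in mm; the calibration is good to about 2 mm. A picture is of the moment at which its call begins: read the wrist's pose just before it. camera_info takes no time and is no camera call; for the wrist camera it gives the pose at the moment of the call.
- manip.hand_in(): hands the job in, once; it reports no verdict.
Trained networks look in the newest picture that a camera, given by its name, has taken for a name from the list of things; names that differ only in an ending like _2 or _b are one class to them, and where a whole thing is asked for, a point or a joint stands for the part that bears it (a point fixed in the world has none). Each returns a list of dicts, best first, with "score" (0 to 1); they miss things now and then, are a little off and sometimes report something else, mostly with a low value. They report only what shows in the picture. A call takes as long as a camera call. They do not tell look-alikes from the thing itself.
- manip.cut_out(camera, query): "pixels" (420x560 bool, what is visible of it) and "bbox" ([left, top, width, height] in pixels, round what is visible of it).
The state is a dict: "time_s": time; "q": joint angles; "qvel": joint speeds; "tau": joint torques, N m; "eef_pos": TCP position; "eef_rot": TCP orientation; "contact_force": force on the tool from outside, world axes, zero at the start; "moment": the same for the moment, N m; "finger_gap": finger opening in mm.
Only numpy, scipy, OpenCV 4.12 (cv2) and the standard library are available. Lean on these libraries where they do the work, as an engineer would, in place of code of your own. Each camera call takes 0.05 s, during which the arm holds its last target.

## Working session

There is one attempt and no reset: what is moved stays moved. The work goes in short steps, Python scripts to look and compute and a shell command to move; the robot and the scene stay as the last step left them, time stands still between calls to the robot, and variables do not carry over. Pictures are saved under pics/ and viewed, and the job is handed in when it is done.

```bash
ls; mkdir -p pics; python3 - <<'E'
from rig import manip
import cv2, json
for n in ["scene","top","wrist"]:
    im=manip.camera(n); cv2.imwrite(f"pics/a_{n}.png",im[:,:,::-1]); print(n,manip.camera_info(n))
print(manip.sense())
E
```

```text
pics
scene {'fx': 432.04135355363996, 'fy': 432.04135355363996, 'cx': 279.1486584334309, 'cy': 203.38533777755893, 'k1': -0.009304914032420135, 'xyz': array([1317.29076907,  168.0207208 ,  814.66228215]), 'orientation': array([-0.22915624,  0.54226227,  0.74041859, -0.32437533])}
top {'fx': 531.3170889265491, 'fy': 531.3170889265491, 'cx': 274.83143615716193, 'cy': 217.09166812338842, 'k1': 0.0533470964448055, 'xyz': array([ 453.39806426,  -83.09360067, 1470.25886445]), 'orientation': array([ 0.03679689, -0.70067198,  0.71192115, -0.02954723])}
wrist {'fx': 368.35220658952653, 'fy': 368.35220658952653, 'cx': 281.68103904423134, 'cy': 208.12642159771295, 'k1': -0.020194965077599346, 'xyz': array([ 76.91365646, 574.16471019, 373.31433869]), 'orientation': array([0.11700751, 0.78428567, 0.60267681, 0.08936386])}
{'time_s': 0.15, 'q': array([ 1.28998000e+00,  3.20166521e-01,  1.56540867e+00,  6.10340696e-06,
        1.25739982e+00, -1.99772555e-02]), 'qvel': array([-0.00093243, -0.00091069, -0.00407238, -0.00027618, -0.0014743 ,
       -0.00043891]), 'tau': array([-1.72389214e-04, -4.15842712e+01, -2.34342581e+01, -8.59016427e-05,
        5.99382125e-03, -3.88200908e-05]), 'eef_pos': array([148.17193246, 555.20589745, 230.65923281]), 'eef_rot': array([ 4.07657241e-04,  7.93061333e-01,  6.09141400e-01, -5.58171477e-04]), 'contact_force': array([-0.021144  , -0.12692641,  0.08490732]), 'moment': array([0.00546342, 0.02404719, 0.00350344]), 'finger_gap': 85.49003086959473}
```

View pics/a_scene.png

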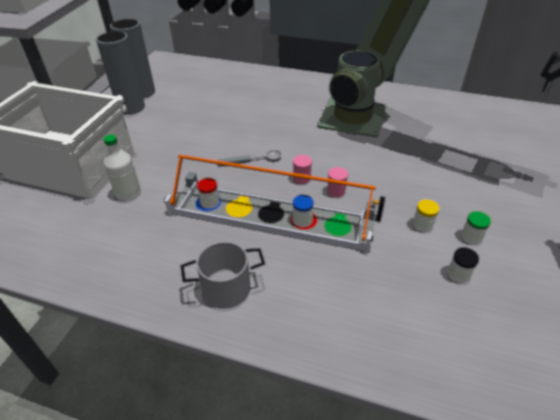

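View pics/a_top.png

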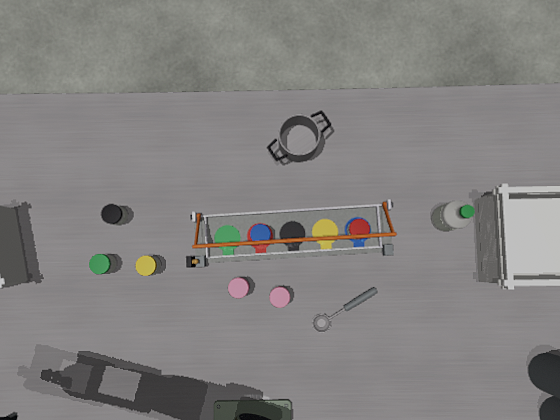

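View pics/a_wrist.png

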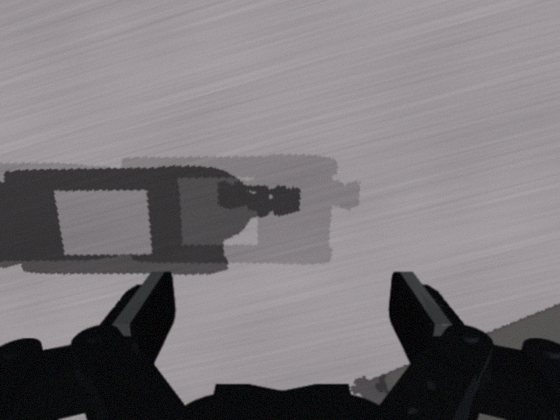

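```bash
cat > h.py <<'E'
from rig import manip
import numpy as np, cv2
from scipy.spatial.transform import Rotation as R
def rot(q): return R.from_quat([q[1],q[2],q[3],q[0]])
def snap(n):
    im=manip.camera(n); return im
def ray(ci,u,v):
    K=np.array([[ci['fx'],0,ci['cx']],[0,ci['fy'],ci['cy']],[0,0,1]])
    p=cv2.undistortPointsIter(np.array([[[u,v]]],float),K,np.array([ci['k1'],0,0,0,0]),None,None,(3,60,1e-10))[0,0]
    return rot(ci['orientation']).apply([p[0],p[1],1.0])
def onz(ci,u,v,z):
    d=ray(ci,u,v); o=np.array(ci['xyz']); return o+d*(z-o[2])/d[2]
def proj(ci,P):
    P=np.atleast_2d(P); c=rot(ci['orientation']).inv().apply(P-np.array(ci['xyz']))
    s=c[:,:2]/c[:,2:]; r2=(s**2).sum(1,keepdims=True); s=s*(1+ci['k1']*r2)
    return s*[ci['fx'],ci['fy']]+[ci['cx'],ci['cy']]
E
python3 - <<'E'
from h import *
im=cv2.imread('pics/a_top.png')[180:320,180:410]
cv2.imwrite('pics/b1.png',cv2.resize(im,None,fx=3.4,fy=3.4,interpolation=cv2.INTER_CUBIC))
im=cv2.imread('pics/a_scene.png')[140:260,150:400]
cv2.imwrite('pics/b2.png',cv2.resize(im,None,fx=3.2,fy=3.2,interpolation=cv2.INTER_CUBIC))
manip.camera('top'); ci=manip.camera_info('top')
for q in ["red_jar","blue_jar","yellow_jar","green_jar","black_jar","keeper_bar","tray","red_pad","yellow_pad","green_pad","black_pad","catch_nose"]:
    for r in manip.cut_out('top',q)[:3]:
        m=r['pixels']; v,u=np.nonzero(m); 
        print(q,round(r['score'],2),r['bbox'],u.mean().round(1),v.mean().round(1), onz(ci,u.mean(),v.mean(),68 if 'jar' in q else 4).round(0))
E
```

```text
red_jar 0.62 [345.0, 217.8, 24.3, 17.3] 357.3 227.3 [ 555. -287.   68.]
blue_jar 0.73 [267.9, 287.4, 21.5, 18.1] 278.9 296.9 [376. -77.  68.]
blue_jar 0.62 [248.3, 222.3, 20.1, 19.1] 259.5 232.7 [545. -29.  68.]
blue_jar 0.6 [225.0, 279.0, 23.7, 22.2] 237.9 287.6 [402.  30.  68.]
yellow_jar 0.83 [138.3, 250.8, 24.8, 25.6] 147.8 265.5 [463. 266.  68.]
green_jar 0.67 [89.1, 252.6, 27.0, 21.9] 102.2 263.7 [470. 385.  68.]
green_jar 0.54 [193.7, 203.1, 204.8, 47.7] 295.8 236.9 [ 532. -124.   68.]
green_jar 0.52 [253.3, 219.6, 15.7, 24.0] 259.6 232.7 [545. -29.  68.]
black_jar 0.85 [97.6, 208.6, 33.2, 16.9] 113.8 214.4 [600. 356.  68.]
keeper_bar 0.58 [192.6, 202.3, 205.4, 47.8] 292.7 237.0 [ 536. -117.    4.]
tray 0.97 [188.4, 200.2, 211.2, 67.3] 292.2 233.9 [ 544. -116.    4.]
red_pad 0.57 [247.6, 227.4, 25.9, 26.2] 257.9 244.4 [517. -21.   4.]
yellow_pad 0.97 [312.7, 217.9, 26.9, 30.5] 324.1 232.4 [ 547. -204.    4.]
green_pad 0.58 [213.0, 225.6, 29.0, 30.6] 227.0 238.2 [535.  64.   4.]
black_pad 0.66 [275.4, 222.5, 29.9, 27.9] 292.2 234.2 [ 543. -116.    4.]
catch_nose 0.8 [185.2, 200.1, 209.7, 69.5] 291.2 233.9 [ 544. -114.    4.]
```

View pics/b1.png

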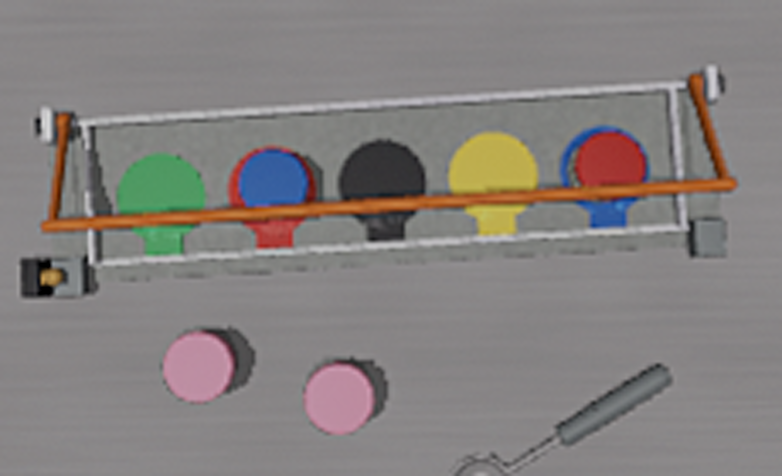

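View pics/b2.png

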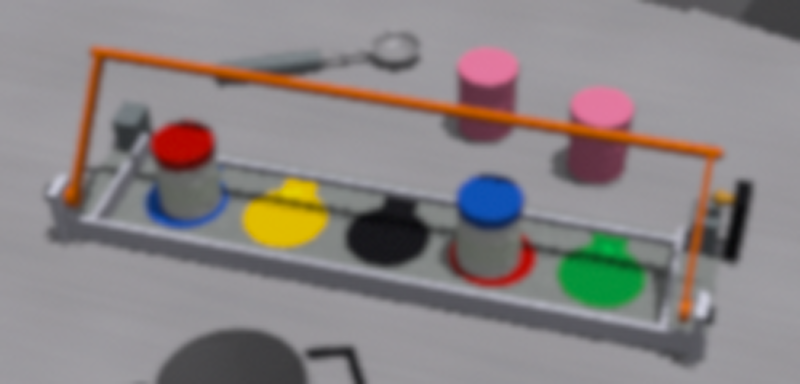

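```bash
cat > fit.py <<'E'
from h import *
from scipy.optimize import least_squares
T=manip.camera_info('top');S=manip.camera_info('scene')
t=lambda u,v:(180+u/3.4,180+v/3.4)
s=lambda u,v:(150+u/3.2,140+v/3.2)
pads={'green':180,'red':90,'black':0,'yellow':-90,'blue':-180}
obs=[(T,t(160,196),(0,180,4)),(T,t(492,175),(0,-90,4)),(T,t(382,183),(0,0,4)),
(T,t(46,124),(60,262,56)),(T,t(712,83),(60,-262,56)),(T,t(706,238),(-60,-254,38)),
(S,s(602,272),(0,180,4)),(S,s(286,214),(0,-90,4)),(S,s(388,233),(0,0,4))]
bar=[(T,t(42,226),253),(T,t(737,184),-253),(S,s(720,153),253),(S,s(95,50),-253)]
def W(p,l):
    c,n=np.cos(p[2]),np.sin(p[2]); l=np.array(l,float)
    return np.array([p[0]+c*l[0]-n*l[1],p[1]+n*l[0]+c*l[1],l[2]])
def res(p):
    r=[proj(ci,W(p,l))[0]-px for ci,px,l in obs]
    r+=[proj(ci,W(p,(60-120*np.cos(p[3]),y,45+120*np.sin(p[3]))))[0]-px for ci,px,y in bar]
    return np.concatenate(r)
if __name__=="__main__":
    o=least_squares(res,[540,-116,0,1.0],x_scale=[10,10,.1,.1]); print(o.x); print(res(o.x).reshape(-1,2).round(1))
    p=o.x
    for k,y in pads.items(): print(k,W(p,(0,y,4)).round(1))
    print('bar',[W(p,(60-120*np.cos(p[3]),y,45+120*np.sin(p[3]))).round(0) for y in (253,0,-253)])
E
python3 fit.py
```

```text
[ 5.42962434e+02 -1.15627831e+02  4.43976092e-02  8.14140876e-01]
[[-0.1  0.6]
 [-0.2  0.9]
 [-0.4  0.5]
 [-0.3  0.2]
 [-0.3  0.4]
 [ 0.7  0.2]
 [-0.6  0.8]
 [-0.3  0.8]
 [-0.4  0.7]
 [ 0.9 -0.3]
 [-2.5 -0.1]
 [-1.3 -0.2]
 [-0.2  0.3]]
green [535.   64.2   4. ]
red [539.  -25.7   4. ]
black [ 543.  -115.6    4. ]
yellow [ 547.  -205.5    4. ]
blue [ 551.  -295.5    4. ]
bar [array([509., 136., 132.]), array([ 521., -117.,  132.]), array([ 532., -369.,  132.])]
```

```bash
cat > go.py <<'E'
import sys
from h import *
def rel(x,y,z,yaw):
    s=manip.sense(); R0=rot(s['eef_rot'])
    Rt=R.from_matrix(np.array([[np.cos(yaw),np.sin(yaw),0],[np.sin(yaw),-np.cos(yaw),0],[0,0,-1]]))
    d=R0.inv().apply(np.array([x,y,z])-s['eef_pos'])/10
    rv=np.degrees((R0.inv()*Rt).as_rotvec())
    return d,rv,s
if __name__=="__main__":
    a=list(map(float,sys.argv[1:5])); yaw=a[3] if len(a)>3 else 0.0444
    d,rv,s=rel(*a[:3],yaw); print('t',s['time_s'],'at',s['eef_pos'].round(1),'shift cm',d.round(2),'rv',rv.round(1))
E
cat > st.py <<'E'
from h import *
s=manip.sense();m=rot(s['eef_rot']).as_matrix()
print('t',round(s['time_s'],2),'p',s['eef_pos'].round(1),'F',s['contact_force'].round(1),'gap',round(s['finger_gap'],1),'x',m[:,0].round(3),'z',m[:,2].round(3))
E
python3 go.py 470 -117 200
```

```text
t 0.8 at [148.3 555.6 231.4] shift cm [-56.69  48.43   3.13] rv [-0.  -0.  72.5]
```

Candidates in the top view:
- **Blue jar:** blue lid at (259,233), standing on the red pad. The look-alikes are the pink-lidded jars at (238,288) and (279,297), which I won't use.
- **Red jar:** lid at (359,228), on the blue pad.
- **Bench jars:** yellow (146,266), green (100,264), black (112,214).
- **Other greens:** the green cap at (467,212) belongs to the milk bottle. The keeper bar is the only orange bar, running from (192,246) to (397,234).

The crops confirm these. The pad order from the left is green, red, black, yellow, blue. The bar starts half raised, at about 0.81 rad.

```bash
python3 -m jog '[[[-4,3.4,0],[0,0,6],1],[[-8,7,0],[0,0,12],0.5],[[-12,10.4,0],[0,0,18],0],[[-16,13.8,0.5],[0,0,24],0],[[-20,17.2,0.5],[0,0,30],0],[[-24,20.6,0.5],[0,0,36],0],[[-28,24,0.5],[0,0,42],0],[[-32,27.4,0.5],[0,0,48],0]]' 40; python3 go.py 470 -117 200
```

```text
time_s: 1.47
eef_pos: [293.0, 253.4, 226.9]
eef_rot: [-0.0, 0.973, 0.232, 0.0]
contact_force: [1.0, -0.2, -0.0]
finger_gap: 0.7
t 1.4667 at [293.  253.4 226.9] shift cm [-0.91 41.05  2.69] rv [-0.  -0.1 24.3]
```

```bash
python3 -m jog '[[[0,3.8,0],[0,0,3],0],[[0,7.6,0],[0,0,6],0],[[0,11.4,0],[0,0,9],0],[[-0.2,15.2,0.5],[0,0,12],0],[[-0.4,19,1],[0,0,15],0],[[-0.5,22.8,1.5],[0,0,18],0],[[-0.7,26.6,2],[0,0,21],0],[[-0.8,30.4,2.4],[0,0,24.3],0]]' 40; python3 go.py 470 -117 115
```

```text
time_s: 2.13
eef_pos: [423.1, -23.5, 202.9]
eef_rot: [-0.0, 1.0, 0.02, 0.001]
contact_force: [1.8, 0.9, 0.4]
finger_gap: -0.1
t 2.1333 at [423.1 -23.5 202.9] shift cm [4.29 9.54 8.78] rv [-0.  -0.1 -0.2]
```

```bash
python3 go.py 672 -115 128; python3 -c "import numpy as np;print()"
```

```text
t 2.1333 at [423.1 -23.5 202.9] shift cm [24.48 10.16  7.51] rv [-0.  -0.1 -0.2]
```

```bash
python3 -m jog '[[[1,3,0],[0,0,0],0],[[2,6,1],[0,0,0],0],[[3,9.5,4],[0,0,0],0],[[4,9.5,7],[0,0,0],0],[[4.3,9.5,9],[0,0,0],0],[[5,9.5,9],[0,0,0],0],[[6,9.5,9],[0,0,0],0],[[7,9.5,9],[0,0,0],0]]' 40; python3 -m jog '[[[1,0,0],[0,0,0],0],[[2,0,0],[0,0,0],0],[[3.2,0,-0.5],[0,0,0],0],[[4.4,0,-1],[0,0,0],0],[[5.6,0,-1.3],[0,0,0],0],[[6.8,0,-1.3],[0,0,0],0],[[8,0,-1.3],[0,0,0],0],[[9.2,0,-1.3],[0,0,0],0]]' 40;  python3 go.py 653 -114 128; python3 - <<'E'
from h import *
for n in ('scene','top'):
    cv2.imwrite(f"pics/c_{n}.png",manip.camera(n)[:,:,::-1])
E
```

```text
time_s: 2.8
eef_pos: [498.9, -115.4, 114.3]
eef_rot: [0.0, 1.0, 0.02, 0.002]
contact_force: [0.2, -0.3, 0.4]
finger_gap: 0.2
time_s: 3.47
eef_pos: [592.8, -111.0, 130.4]
eef_rot: [0.001, 1.0, 0.021, 0.004]
contact_force: [-1.1, 0.1, 1.2]
finger_gap: -0.2
t 3.4667 at [ 592.8 -111.   130.4] shift cm [6.   0.55 0.29] rv [ 0.1 -0.4 -0.1]
```

View pics/c_scene.png

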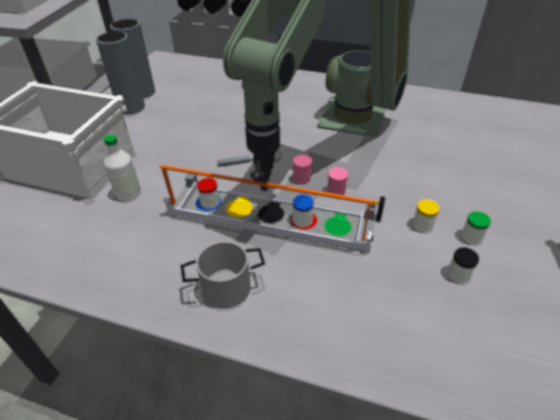

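```bash
python3 -m jog '[[[1,0,0.2],[0,0,0],0],[[2,0,0.4],[0,0,0],0],[[3,0,0.6],[0,0,0],0],[[4,0,0.8],[0,0,0],0],[[4.7,0,1],[0,0,0],0],[[5.2,0,1],[0,0,0],0],[[5.5,0,1],[0,0,0],0],[[5.7,0,1],[0,0,0],0]]' 40; python3 -m jog '[[[0.1,0,0],[0,0,0],0],[[0.2,0,0],[0,0,0],0],[[0.3,0,0],[0,0,0],0],[[0.4,0,0],[0,0,0],0],[[0.5,0,0],[0,0,0],0],[[0.6,0,0],[0,0,0],0],[[0.7,0,0],[0,0,0],0],[[0.7,0,0],[0,0,0],0]]' 40; python3 - <<'E'
from h import *
for n in ('scene','top'):
    cv2.imwrite(f"pics/d_{n}.png",manip.camera(n)[:,:,::-1])
a=cv2.imread('pics/d_top.png')[170:310,180:410];b=cv2.imread('pics/d_scene.png')[140:260,150:400]
cv2.imwrite('pics/d.png',np.vstack([cv2.resize(a,(560,340)),cv2.resize(b,(560,260))]))
E
```

```text
time_s: 4.23
eef_pos: [651.0, -108.7, 119.9]
eef_rot: [0.0, 1.0, 0.021, 0.004]
contact_force: [-1.7, 1.1, -2.0]
finger_gap: 0.2
time_s: 4.9
eef_pos: [656.7, -108.5, 120.0]
eef_rot: [0.0, 1.0, 0.021, 0.002]
contact_force: [-5.2, -0.6, -0.1]
finger_gap: -0.3
```

View pics/d.png

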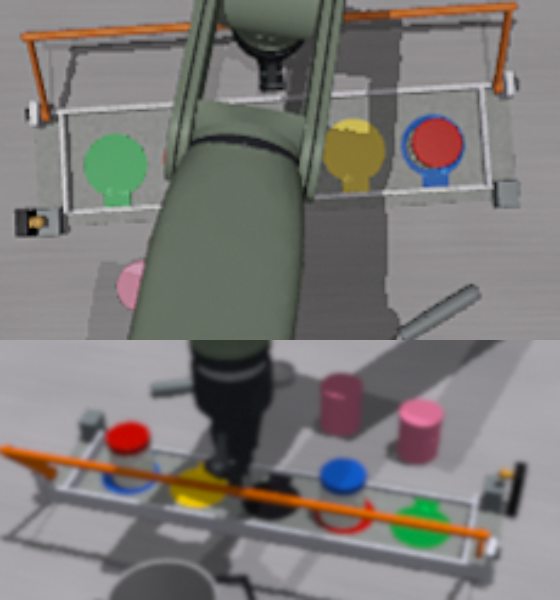

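The bar is at its rear stop (5 N on contact). I'll back off and measure the jars.

```bash
python3 -m jog '[[[-2,0,0],[0,0,0],0],[[-4,0,0],[0,0,0],0],[[-6,0,-3],[0,0,0],0.3],[[-8,0,-7],[0,0,0],0.6],[[-9,2,-10],[0,0,0],1],[[-10,4,-12],[0,0,0],1],[[-11,6,-13],[0,0,0],1],[[-11,8,-13],[0,0,0],1]]' 40
cat > jars.py <<'E'
from h import *
import sys
from scipy.optimize import least_squares
HS={'red':((0,8),(170,180)),'blue':((100,125),),'yellow':((22,34),),'green':((50,85),)}
def lid(cam,im,name,guess,ztop):
    """circle model fit: mask centroid near the predicted pixel"""
    ci=manip.camera_info(cam); hsv=cv2.cvtColor(im,cv2.COLOR_RGB2HSV); H,Sx,V=cv2.split(hsv)
    if name=='black': m=(V<60)
    else: m=np.any([(H>=a)&(H<=b) for a,b in HS[name]],axis=0)&(Sx>120)
    return m.astype(np.uint8)
def find(cam,im,name,z):
    m=lid(cam,im,name,None,z); n,lab,st,ce=cv2.connectedComponentsWithStats(m)
    ci=manip.camera_info(cam); out=[]
    for i in range(1,n):
        if st[i,4]>60: out.append((onz(ci,*ce[i],z)[:2].round(0),st[i].tolist(),ce[i].round(1).tolist()))
    return out
if __name__=="__main__":
    tag=sys.argv[1]
    for cam in ('top','scene'):
        im=manip.camera(cam); cv2.imwrite(f'pics/{tag}_{cam}.png',im[:,:,::-1])
        for n in ('red','blue','yellow','green','black'):
            for o in find(cam,im,n,70): 
                if cam=='top' or n!='black': print(cam,n,*o)
E
python3 jars.py e
```

```text
time_s: 5.67
eef_pos: [550.6, -194.5, 254.7]
eef_rot: [0.002, 1.0, 0.021, 0.007]
contact_force: [0.5, 0.1, -0.6]
finger_gap: 72.3
top red [519. -27.] [247, 224, 26, 29, 206] [259.0, 242.2]
top blue [542. -30.] [251, 224, 20, 20, 307] [260.1, 233.6]
top yellow [ 529. -188.] [313, 226, 16, 23, 194] [319.9, 237.5]
top yellow [464. 271.] [136, 256, 21, 20, 332] [145.7, 265.2]
top green [ 593. -572.] [460, 205, 14, 13, 146] [466.5, 211.1]
top green [540.  56.] [215, 226, 25, 23, 261] [227.3, 235.1]
top green [471. 392.] [89, 254, 21, 20, 328] [99.4, 263.6]
top black [ 843. -202.] [311, 111, 20, 26, 95] [322.7, 120.6]
top black [ 839. -115.] [281, 116, 24, 19, 128] [290.1, 122.8]
top black [761. -75.] [267, 139, 21, 22, 90] [275.8, 151.8]
top black [ 747. -150.] [289, 147, 28, 15, 92] [303.9, 156.3]
top black [602. 362.] [102, 204, 21, 20, 321] [111.6, 213.6]
top black [ 535. -209.] [316, 221, 27, 25, 128] [328.1, 235.2]
top black [ 541. -111.] [280, 222, 23, 29, 418] [290.9, 233.5]
top black [ 458. -273.] [343, 228, 24, 65, 255] [353.2, 264.1]
top black [ 357. -174.] [290, 296, 51, 21, 23
[... 198 characters left out ...]
.5]
scene red [ 555. -289.] [197, 178, 19, 15, 232] [206.6, 185.2]
scene red [620.  -3.] [290, 219, 27, 10, 75] [304.4, 225.2]
scene blue [545. -29.] [293, 195, 20, 16, 270] [302.7, 202.5]
scene blue [ 635. -264.] [195, 202, 22, 9, 61] [202.2, 207.1]
scene yellow [ 584. -178.] [231, 196, 21, 11, 135] [241.9, 200.6]
scene yellow [472. 273.] [417, 199, 22, 18, 304] [427.7, 207.7]
scene yellow [ 626. -176.] [225, 207, 25, 11, 171] [236.4, 212.0]
scene green [ 446. -660.] [104, 134, 12, 11, 106] [109.9, 139.1]
scene green [572.  71.] [328, 213, 22, 11, 128] [339.4, 218.1]
scene green [479. 392.] [468, 212, 23, 17, 303] [478.6, 219.8]
scene green [615.  73.] [325, 225, 25, 11, 166] [336.3, 230.6]
```

```bash
python3 - <<'E'
from h import *
from jars import *
im=cv2.imread('pics/a_top.png')[:,:,::-1]
for n in ('red','blue'):
    for o in find('top',im,n,72): print(n,*o)
im=cv2.imread('pics/d_top.png')[:,:,::-1]
for n in ('red','blue'):
    for o in find('top',im,n,72): print(n,*o)
E
python3 go.py 550 -291 150;python3 go.py 550 -291 26; python3 go.py 550 -291 150
```

```text
red [ 555. -290.] [349, 219, 21, 16, 263] [358.8, 227.0]
red [505. -30.] [252, 244, 17, 9, 103] [260.3, 247.7]
blue [545. -30.] [251, 224, 20, 17, 265] [260.1, 232.3]
blue [ 516. -288.] [349, 238, 19, 9, 90] [358.5, 242.0]
red [ 551. -291.] [349, 219, 21, 20, 321] [359.0, 228.6]
blue [ 533. -280.] [345, 217, 25, 30, 153] [355.3, 235.4]
t 5.7667 at [ 550.8 -195.8  251.5] shift cm [-0.57  9.47 10.19] rv [ 0.2 -0.6 -0.3]
t 5.7667 at [ 550.8 -195.8  251.5] shift cm [-0.71  9.42 22.59] rv [ 0.2 -0.6 -0.3]
t 5.7667 at [ 550.8 -195.8  251.5] shift cm [-0.57  9.47 10.19] rv [ 0.2 -0.6 -0.3]
```

```bash
python3 -m jog '[[[0,3,1],[0,0,0],1],[[-0.2,6,3],[0,0,0],1],[[-0.4,9.5,6],[0,0,0],1],[[-0.5,9.5,9],[0.1,-0.6,-0.3],1],[[-0.5,9.5,10],[0.1,-0.6,-0.3],1],[[-0.5,9.5,10],[0.1,-0.6,-0.3],1],[[-0.5,9.5,10],[0.1,-0.6,-0.3],1],[[-0.5,9.5,10],[0.1,-0.6,-0.3],1]]' 30
cat > wr.py <<'E'
from h import *
from jars import *
import sys
# wrist lid finder: name z tag
name,z,tag=sys.argv[1],float(sys.argv[2]),sys.argv[3]
ci=manip.camera_info('wrist'); im=manip.camera('wrist'); cv2.imwrite(f'pics/{tag}.png',im[:,:,::-1])
m=lid('wrist',im,name,None,z); n,lab,st,ce=cv2.connectedComponentsWithStats(m)
for i in range(1,n):
    if st[i,4]>400:
        ys,xs=np.nonzero(lab==i)
        # fit circle on plane z to the hull in world coords
        h=cv2.convexHull(np.column_stack([xs,ys]).astype(np.int32))[:,0,:]
        w=np.array([onz(ci,u,v,z)[:2] for u,v in h]); c,r=cv2.minEnclosingCircle(w.astype(np.float32))
        print(name,'centroid',onz(ci,*ce[i],z)[:2].round(1),'mec',np.round(c,1),round(r,1),st[i].tolist())
E
python3 wr.py red 72 f1; python3 st.py
```

```text
time_s: 6.43
eef_pos: [552.2, -290.6, 154.0]
eef_rot: [0.002, 1.0, 0.023, 0.002]
contact_force: [-0.1, 0.7, 0.8]
finger_gap: 85.7
red centroid [ 551.9 -288.6] mec [ 552.  -289.3] 27.3 [239, 172, 83, 82, 5221]
t 6.48 p [ 552.2 -290.8  154.3] F [ 0.  -0.2 -0.1] gap 85.5 x [0.999 0.046 0.005] z [ 0.005 -0.004 -1.   ]
```

View pics/f1.png

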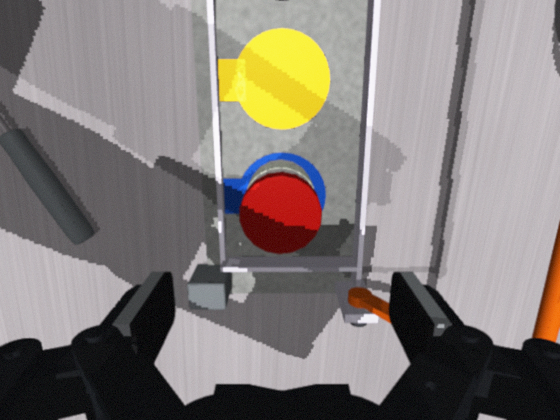

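```bash
python3 -m jog '[[[0,0,3],[0,0,0],1],[[0,-0.1,6],[0,0,0],1],[[0,-0.1,9],[0,0,0],1],[[0,-0.1,11],[0,0,0],1],[[0,-0.1,12.5],[0,0,0],1],[[0,-0.1,12.9],[0,0,0],1],[[0,-0.1,12.9],[0,0,0],1],[[0,-0.1,12.9],[0,0,0],1]]' 30;python3 -m jog '[[[0,0,0],[0,0,0],0.5],[[0,0,0],[0,0,0],0.3],[[0,0,0],[0,0,0],0],[[0,0,0],[0,0,0],0],[[0,0,0],[0,0,0],0],[[0,0,0],[0,0,0],0],[[0,0,0],[0,0,0],0],[[0,0,0],[0,0,0],0]]' 30; python3 st.py
```

```text
time_s: 7.15
eef_pos: [554.1, -290.6, 27.1]
eef_rot: [0.003, 1.0, 0.023, 0.004]
contact_force: [-0.4, 0.6, -0.5]
finger_gap: 85.1
time_s: 7.82
eef_pos: [554.8, -291.0, 28.8]
eef_rot: [0.004, 1.0, 0.023, 0.005]
contact_force: [-1.4, 0.4, 5.1]
finger_gap: 53.2
t 7.82 p [ 554.8 -291.    28.8] F [-1.4  0.4  5.1] gap 53.2 x [0.999 0.047 0.01 ] z [ 0.01  -0.007 -1.   ]
```

```bash
python3 go.py 545 -117 32; python3 -m jog '[[[0,0,-2],[0,0,0],0],[[0,0,-4],[0,0,0],0],[[0,-3,-5],[0,0,0],0],[[0,-6,-5],[0,0,0],0],[[-0.3,-9,-5],[0,0,0],0],[[-0.5,-12,-5],[0,0,0],0],[[-0.6,-15,-5],[0,0,0],0],[[-0.7,-17.5,-5],[0,0,0],0]]' 30; python3 go.py 543 -117.5 29
```

```text
t 7.8167 at [ 554.8 -291.    28.8] shift cm [ -0.16 -17.42  -0.45] rv [ 0.4 -0.6  0.1]
time_s: 8.48
eef_pos: [538.5, -114.3, 77.8]
eef_rot: [0.003, 1.0, 0.023, 0.005]
contact_force: [0.3, 0.1, -1.7]
finger_gap: 53.0
t 8.4833 at [ 538.5 -114.3   77.8] shift cm [0.38 0.3  4.89] rv [ 0.4 -0.6  0.1]
```

```bash
python3 -m jog '[[[0.2,0.2,1.5],[0.3,-0.5,0],0],[[0.4,0.3,3],[0.3,-0.5,0],0],[[0.4,0.3,4],[0.3,-0.5,0],0],[[0.4,0.3,4.6],[0.3,-0.5,0],0],[[0.4,0.3,4.8],[0.3,-0.5,0],0],[[0.4,0.3,4.9],[0.3,-0.5,0],0],[[0.4,0.3,4.9],[0.3,-0.5,0],0.3],[[0.4,0.3,4.9],[0.3,-0.5,0],1]]' 30; python3 -m jog '[[[0,0,0],[0,0,0],1],[[0,0,0],[0,0,0],1],[[0,0,0],[0,0,0],1],[[0,0,-2],[0,0,0],1],[[0,0,-5],[0,0,0],1],[[0,-2,-9],[0,0,0],1],[[0,-5,-12],[0,0,0],1],[[0,-9,-12],[0,0,0],1]]' 30;  python3 wr.py blue 72 f2; python3 go.py 542 -30 150
```

```text
time_s: 9.15
eef_pos: [543.6, -118.0, 29.3]
eef_rot: [0.001, 1.0, 0.023, 0.001]
contact_force: [0.8, 0.1, 0.8]
finger_gap: 64.1
time_s: 9.82
eef_pos: [543.2, -30.1, 155.3]
eef_rot: [0.002, 1.0, 0.021, 0.008]
contact_force: [1.3, 0.2, -0.2]
finger_gap: 85.6
blue centroid [542.1 -25.3] mec [542.9 -27.2] 29.2 [237, 166, 82, 86, 5279]
t 9.8667 at [540.9 -21.7 153.2] shift cm [0.07 0.83 0.32] rv [-0.1 -0.6  0.1]
```

View pics/f2.png

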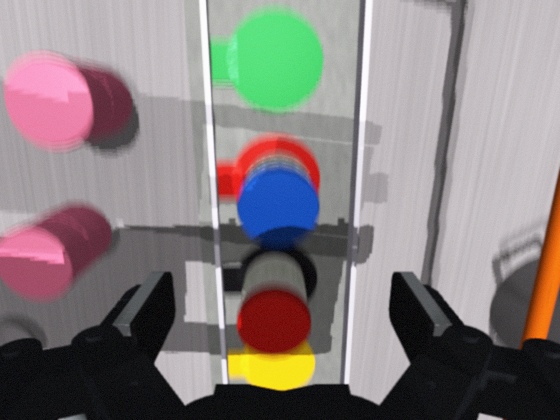

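```bash
python3 -m jog '[[[0.1,0.8,1],[0,-0.5,0],1],[[0.1,0.8,2],[0,-0.5,0],1],[[0.1,0.8,2],[0,-0.5,0],1],[[0.1,0.8,2],[0,-0.5,0],1],[[0.1,0.8,2],[0,-0.5,0],1],[[0.1,0.8,2],[0,-0.5,0],1],[[0.1,0.8,2],[0,-0.5,0],1],[[0.1,0.8,2],[0,-0.5,0],1]]' 30;  python3 wr.py blue 72 f3; python3 go.py 542 -29 26;
```

```text
time_s: 10.53
eef_pos: [542.6, -30.0, 133.2]
eef_rot: [-0.001, 1.0, 0.023, 0.001]
contact_force: [-0.7, -0.2, -0.0]
finger_gap: 85.6
blue centroid [542.5 -27.3] mec [542.7 -28.2] 28.0 [236, 178, 91, 91, 6276]
t 10.5833 at [542.6 -29.9 133.3] shift cm [-0.07 -0.07 10.73] rv [-0.1 -0.1  0.1]
```

```bash
python3 -m jog '[[[0,-0.1,3],[0,0,0],1],[[0,-0.2,6],[0,0,0],1],[[0,-0.2,8.5],[0,0,0],1],[[0,-0.2,10],[0,0,0],1],[[0,-0.2,10.6],[0,0,0],1],[[0,-0.2,10.7],[0,0,0],1],[[0,-0.2,10.7],[0,0,0],0.6],[[0,-0.2,10.7],[0,0,0],0.3]]' 30;python3 -m jog '[[[0,0,0],[0,0,0],0],[[0,0,0],[0,0,0],0],[[0,0,0],[0,0,0],0],[[0,0,0],[0,0,0],0],[[0,0,0],[0,0,0],0],[[0,0,0],[0,0,0],0],[[0,0,-2],[0,0,0],0],[[0,0,-4],[0,0,0],0]]' 30; python3 go.py 551 -295.5 130
```

```text
time_s: 11.25
eef_pos: [543.7, -27.8, 27.5]
eef_rot: [-0.001, 1.0, 0.023, 0.002]
contact_force: [-0.3, -0.0, 1.0]
finger_gap: 63.7
time_s: 11.92
eef_pos: [542.1, -27.7, 66.6]
eef_rot: [-0.001, 1.0, 0.023, 0.0]
contact_force: [0.4, 0.2, -2.0]
finger_gap: 53.1
t 11.9167 at [542.1 -27.7  66.6] shift cm [-0.35 26.77 -6.4 ] rv [-0.1 -0.   0.1]
```

```bash
python3 -m jog '[[[0,0,-3],[0,0,0],0],[[0,0,-6.4],[0,0,0],0],[[-0.1,4,-6.4],[0,0,0],0],[[-0.1,8,-6.4],[0,0,0],0],[[-0.2,12,-6.4],[0,0,0],0],[[-0.2,16,-6.4],[0,0,0],0],[[-0.3,20,-6.4],[0,0,0],0],[[-0.3,24,-6.4],[0,0,0],0]]' 30; python3 go.py 551 -295.5 29
```

```text
time_s: 12.58
eef_pos: [549.4, -269.4, 129.5]
eef_rot: [-0.002, 1.0, 0.023, -0.001]
contact_force: [-0.1, 0.4, -2.4]
finger_gap: 53.0
t 12.5833 at [ 549.4 -269.4  129.5] shift cm [ 0.05  2.65 10.04] rv [-0.2  0.1  0.1]
```

```bash
python3 -m jog '[[[0,1.5,0],[0,0,0],0],[[0,2.5,2],[0,0,0],0],[[0,2.6,5],[0,0,0],0],[[0,2.6,7.5],[0,0,0],0],[[0,2.6,9.2],[0,0,0],0],[[0,2.6,9.8],[0,0,0],0],[[0,2.6,10],[0,0,0],0],[[0,2.6,10],[0,0,0],0]]' 30; python3 st.py; python3 -m jog '[[[0,0,0],[0,0,0],0.3],[[0,0,0],[0,0,0],1],[[0,0,0],[0,0,0],1],[[0,0,0],[0,0,0],1],[[0,0,-3],[0,0,0],1],[[0,0,-6],[0,0,0],1],[[0,-2,-9],[0,0,0],1],[[0,-5,-11],[0,0,0],1]]' 30;  python3 go.py 543.5 -116 135
```

```text
time_s: 13.25
eef_pos: [550.4, -294.8, 29.2]
eef_rot: [-0.002, 1.0, 0.023, -0.001]
contact_force: [0.1, -0.3, -1.9]
finger_gap: 52.9
t 13.25 p [ 550.4 -294.8   29.2] F [ 0.1 -0.3 -1.9] gap 52.9 x [ 0.999  0.046 -0.001] z [-0.002  0.004 -1.   ]
time_s: 13.92
eef_pos: [549.7, -247.3, 142.7]
eef_rot: [-0.0, 1.0, 0.022, 0.002]
contact_force: [0.7, -0.2, 0.2]
finger_gap: 85.5
t 13.9167 at [ 549.7 -247.3  142.7] shift cm [ -0.06 -13.14   0.78] rv [-0.  -0.2 -0.1]
```

```bash
python3 -m jog '[[[0,-4,0],[0,0,0],1],[[0,-8,0.4],[0,0,0],1],[[0,-11,0.8],[0,0,0],1],[[0,-13.1,0.8],[0,0,0],1],[[0,-13.1,0.8],[0,0,0],1],[[0,-13.1,0.8],[0,0,0],1],[[0,-13.1,0.8],[0,0,0],1],[[0,-13.1,0.8],[0,0,0],1]]' 30; python3 wr.py red 72 f4; python3 go.py 543 -115.5 26
```

```text
time_s: 14.58
eef_pos: [544.4, -117.5, 135.0]
eef_rot: [0.0, 1.0, 0.021, 0.002]
contact_force: [-0.1, -0.4, -0.3]
finger_gap: 85.2
red centroid [436.3  -3.5] mec [434.2  -1.3] 17.2 [37, 0, 69, 14, 560]
red centroid [538.2 -29.6] mec [535.7 -30.9] 32.3 [212, 14, 121, 109, 9666]
red centroid [415.9 -69.5] mec [407.9 -78.2] 32.2 [0, 100, 91, 91, 4004]
red centroid [ 542.9 -115. ] mec [ 542.9 -115.9] 27.5 [234, 179, 89, 87, 6147]
t 14.6333 at [ 544.3 -117.6  134.9] shift cm [-0.17 -0.21 10.89] rv [ 0.  -0.2 -0.1]
```

```bash
python3 -m jog '[[[-0.1,-0.1,3],[0,0,0],1],[[-0.1,-0.2,6],[0,0,0],1],[[-0.1,-0.2,8.5],[0,0,0],1],[[-0.1,-0.2,10],[0,0,0],1],[[-0.1,-0.2,10.7],[0,0,0],1],[[-0.1,-0.2,10.8],[0,0,0],1],[[-0.1,-0.2,10.8],[0,0,0],0.6],[[-0.1,-0.2,10.8],[0,0,0],0.3]]' 30;python3 -m jog '[[[0,0,0],[0,0,0],0],[[0,0,0],[0,0,0],0],[[0,0,0],[0,0,0],0],[[0,0,0],[0,0,0],0],[[0,0,0],[0,0,0],0],[[0,0,0],[0,0,0],0],[[0,0,-2],[0,0,0],0],[[0,0,-4],[0,0,0],0]]' 30; python3 go.py 539 -25.7 28.5
```

```text
time_s: 15.3
eef_pos: [544.7, -116.2, 28.0]
eef_rot: [0.0, 1.0, 0.021, 0.003]
contact_force: [-0.2, -0.6, 0.6]
finger_gap: 63.8
time_s: 15.97
eef_pos: [543.1, -115.8, 67.1]
eef_rot: [-0.0, 1.0, 0.021, 0.001]
contact_force: [0.7, 0.2, -1.2]
finger_gap: 52.9
t 15.9667 at [ 543.1 -115.8   67.1] shift cm [-0.04 -9.01  3.87] rv [-0.  -0.1 -0.2]
```

```bash
python3 -m jog '[[[0,-3,0],[0,0,0],0],[[0,-6,0],[0,0,0],0],[[0,-8.5,0],[0,0,0],0],[[0,-9,1.5],[0,0,0],0],[[0,-9,3],[0,0,0],0],[[0,-9,3.6],[0,0,0],0],[[0,-9,3.9],[0,0,0],0],[[0,-9,3.9],[0,0,0],0]]' 30; python3 -m jog '[[[0,0,0],[0,0,0],0],[[0,0,0],[0,0,0],0.3],[[0,0,0],[0,0,0],1],[[0,0,0],[0,0,0],1],[[0,0,0],[0,0,0],1],[[0,0,-3],[0,0,0],1],[[0,0,-7],[0,0,0],1],[[0,-2,-11],[0,0,0],1]]' 30;python3 -m jog '[[[0,-3,0],[0,0,0],1],[[0,-7,0],[0,0,0],1],[[0,-11,0],[0,0,0],1],[[0,-15,0],[0,0,0],1],[[0,-19,0],[0,0,0],1],[[0,-22,0],[0,0,0],1],[[0,-22,0],[0,0,0],1],[[0,-22,0],[0,0,0],1]]'; python3 jars.py g | grep -v 'top black'; python3 go.py 464 271 140
```

```text
time_s: 16.63
eef_pos: [538.4, -25.5, 28.9]
eef_rot: [-0.001, 1.0, 0.021, 0.0]
contact_force: [-1.8, 1.0, 2.2]
finger_gap: 53.2
time_s: 17.3
eef_pos: [537.4, -8.9, 137.0]
eef_rot: [-0.0, 1.0, 0.019, -0.001]
contact_force: [1.4, -0.2, -0.2]
finger_gap: 85.7
time_s: 17.97
eef_pos: [528.7, 212.3, 136.8]
eef_rot: [0.0, 1.0, 0.021, -0.001]
contact_force: [-0.6, -0.0, -0.9]
finger_gap: 85.3
top red [534. -29.] [247, 223, 26, 30, 542] [259.6, 236.7]
top blue [ 547. -289.] [345, 217, 27, 30, 514] [358.4, 230.3]
top yellow [ 542. -201.] [312, 219, 26, 30, 552] [324.8, 232.6]
top yellow [463. 279.] [136, 256, 15, 20, 221] [142.7, 265.8]
top green [ 593. -572.] [460, 205, 14, 13, 147] [466.5, 211.0]
top green [533.  57.] [215, 226, 25, 29, 456] [227.3, 237.7]
scene red [541. -26.] [294, 194, 21, 17, 272] [304.1, 201.7]
scene red [621.  -7.] [290, 219, 27, 11, 102] [302.7, 225.0]
scene blue [ 553. -295.] [196, 177, 19, 16, 244] [205.0, 184.3]
scene blue [ 634. -255.] [196, 203, 22, 8, 76] [205.8, 207.6]
scene yellow [ 584. -177.] [231, 196, 21, 11, 139] [242.0, 200.9]
scene yellow [472. 273.] [417, 199, 22, 18, 304] [427.7, 207.7]
scene yellow [ 626. -175.] [226, 207, 24, 11, 173] [236.6, 211.9]
scene green [ 446. -660.] [104, 134, 12, 11, 106] [109.9, 139.1]
scene green [571.  72.] [329, 213, 21, 11, 120] [339.8, 217.9]
scene green [479. 392.] [468, 212, 23, 17, 303] [478.6, 219.8]
scene green [616.  73.] [325, 225, 25, 11, 155] [336.2, 230.8]
t 18.0667 at [528.8 210.3 136.8] shift cm [-6.24 -6.32 -0.31] rv [ 0.   0.1 -0.3]
```

```bash
python3 - <<'E'
import cv2
a=cv2.imread('pics/g_top.png')[170:310,60:410]
cv2.imwrite('pics/g.png',cv2.resize(a,None,fx=2.2,fy=2.2))
E
```

```text
(no output)
```

View pics/g.png

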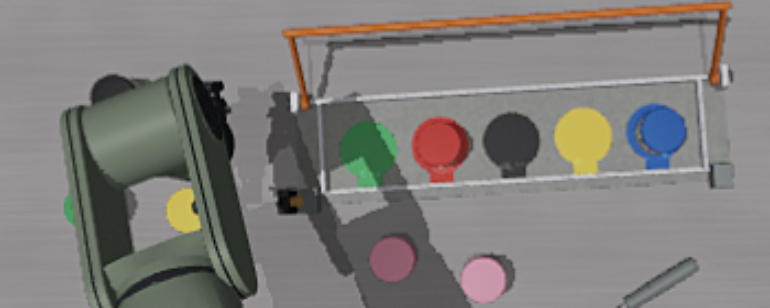

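Red and blue are now swapped. Next is the yellow jar.

```bash
python3 -m jog '[[[-2,-2,0],[0,0,0],1],[[-4.5,-4.5,0],[0,0,0],1],[[-6.2,-6.3,0.3],[0,0,0],1],[[-6.2,-6.3,0.3],[0,0,0],1],[[-6.2,-6.3,0.3],[0,0,0],1],[[-6.2,-6.3,0.3],[0,0,0],1],[[-6.2,-6.3,0.3],[0,0,0],1],[[-6.2,-6.3,0.3],[0,0,0],1]]'; python3 wr.py yellow 68 i1; python3 go.py 464 271 22
```

```text
time_s: 18.73
eef_pos: [465.3, 269.9, 134.0]
eef_rot: [0.0, 1.0, 0.018, -0.001]
contact_force: [0.5, 0.2, 0.3]
finger_gap: 85.6
yellow centroid [464.5 275.5] mec [464.8 274.7] 27.3 [236, 172, 89, 88, 6012]
t 18.7833 at [465.2 270.  133.9] shift cm [-0.1  -0.11 11.19] rv [ 0.   0.1 -0.4]
```

View pics/i1.png

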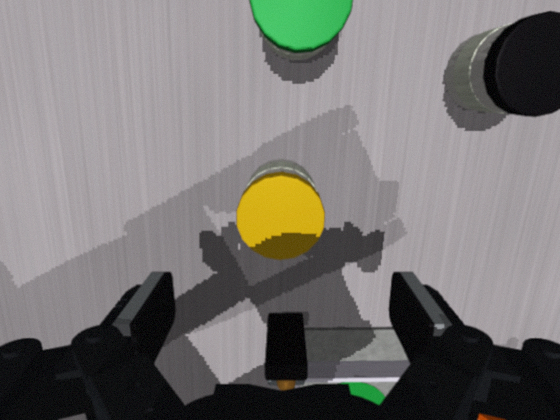

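```bash
python3 -m jog '[[[0,-0.3,3],[0,0,0],1],[[0,-0.5,6],[0,0,0],1],[[0,-0.5,8.5],[0,0,0],1],[[0,-0.5,10.2],[0,0,0],1],[[0,-0.5,11],[0,0,0],1],[[0,-0.5,11.1],[0,0,0],1],[[0,-0.5,11.1],[0,0,0],0.6],[[0,-0.5,11.1],[0,0,0],0.3]]' 30;python3 -m jog '[[[0,0,0],[0,0,0],0],[[0,0,0],[0,0,0],0],[[0,0,0],[0,0,0],0],[[0,0,0],[0,0,0],0],[[0,0,0],[0,0,0],0],[[0,0,-2],[0,0,0],0],[[0,0,-5],[0,0,0],0],[[0,0,-9],[0,0,0],0]]' 30; python3 go.py 547 -205.5 150
```

```text
time_s: 19.45
eef_pos: [465.9, 275.3, 24.0]
eef_rot: [-0.0, 1.0, 0.018, 0.0]
contact_force: [0.1, 0.5, 0.3]
finger_gap: 63.9
time_s: 20.12
eef_pos: [463.6, 274.0, 112.3]
eef_rot: [0.002, 1.0, 0.018, -0.003]
contact_force: [0.4, 0.5, -2.2]
finger_gap: 53.4
t 20.1167 at [463.6 274.  112.3] shift cm [ 6.56 48.23 -3.67] rv [ 0.2  0.4 -0.4]
```

```bash
python3 -m jog '[[[0.5,2,-3.7],[0,0,0],0],[[1,6,-3.7],[0,0,0],0],[[1.6,10,-3.7],[0,0,0],0],[[2.1,14,-3.7],[0,0,0],0],[[2.6,18,-3.7],[0,0,0],0],[[3.1,22,-3.7],[0,0,0],0],[[3.6,26,-3.7],[0,0,0],0],[[4.1,30,-3.7],[0,0,0],0]]' 30; python3 go.py 547 -205.5 130
```

```text
time_s: 20.78
eef_pos: [515.1, -26.1, 149.5]
eef_rot: [0.002, 1.0, 0.018, -0.004]
contact_force: [0.9, -0.4, -2.2]
finger_gap: 52.9
t 20.7833 at [515.1 -26.1 149.5] shift cm [ 2.55 18.04  1.99] rv [ 0.2  0.4 -0.4]
```

```bash
python3 -m jog '[[[0.5,4,0],[0,0,0],0],[[1,8,0],[0,0,0],0],[[1.6,12,0],[0,0.2,0],0],[[2.1,15.5,0],[0.2,0.4,-0.4],0],[[2.5,18,0.6],[0.2,0.4,-0.4],0],[[2.5,18,2],[0.2,0.4,-0.4],0],[[2.5,18,3],[0.2,0.4,-0.4],0],[[2.5,18,3],[0.2,0.4,-0.4],0]]' 30; python3 go.py 547 -205.5 28
```

```text
time_s: 21.45
eef_pos: [544.1, -204.3, 116.8]
eef_rot: [-0.002, 1.0, 0.021, -0.003]
contact_force: [0.3, -0.2, -2.1]
finger_gap: 53.3
t 21.45 at [ 544.1 -204.3  116.8] shift cm [0.35 0.17 8.88] rv [-0.2  0.4 -0.1]
```

```bash
python3 -m jog '[[[0.3,0.1,2],[-0.2,0.4,0],0],[[0.3,0.2,4],[-0.2,0.4,0],0],[[0.3,0.2,6],[-0.2,0.4,0],0],[[0.3,0.2,7.5],[-0.2,0.4,0],0],[[0.3,0.2,8.5],[-0.2,0.4,0],0],[[0.3,0.2,8.8],[-0.2,0.4,0],0],[[0.3,0.2,8.9],[-0.2,0.4,0],0],[[0.3,0.2,8.9],[-0.2,0.4,0],0]]' 30; python3 st.py; python3 -m jog '[[[0,0,0],[0,0,0],0.3],[[0,0,0],[0,0,0],1],[[0,0,0],[0,0,0],1],[[0,0,0],[0,0,0],1],[[0,0,-3],[0,0,0],1],[[0,0,-7],[0,0,0],1],[[0,-1,-11],[0,0,0],1],[[0,-4,-12],[0,0,0],1]]' 30; python3 go.py 471 392 140
```

```text
time_s: 22.12
eef_pos: [546.4, -204.9, 28.8]
eef_rot: [-0.0, 1.0, 0.022, -0.0]
contact_force: [-0.4, -0.1, -1.4]
finger_gap: 52.8
t 22.12 p [ 546.4 -204.9   28.8] F [-0.4 -0.1 -1.4] gap 52.8 x [ 0.999  0.044 -0.   ] z [-0.     0.001 -1.   ]
time_s: 22.78
eef_pos: [548.7, -168.5, 155.4]
eef_rot: [0.003, 1.0, 0.02, 0.006]
contact_force: [1.3, 0.5, 0.3]
finger_gap: 85.6
t 22.7833 at [ 548.7 -168.5  155.4] shift cm [ -5.5  -56.33   1.16] rv [ 0.3 -0.7 -0.2]
```

```bash
python3 -m jog '[[[-0.4,-4,0],[0,0,0],1],[[-0.8,-8,0],[0,0,0],1],[[-1.2,-12,0],[0,0,0],1],[[-1.6,-16,0],[0,0,0],1],[[-2,-20,0],[0,0,0],1],[[-2.4,-24,0],[0,0,0],1],[[-2.8,-28,0],[0,0,0],1],[[-3.2,-32,0],[0,0,0],1]]'; python3 go.py 471 392 140
```

```text
time_s: 23.45
eef_pos: [503.2, 151.8, 153.5]
eef_rot: [0.003, 1.0, 0.02, 0.007]
contact_force: [0.8, 0.4, -0.5]
finger_gap: 85.1
t 23.45 at [503.2 151.8 153.5] shift cm [ -2.26 -24.14   1.19] rv [ 0.3 -0.7 -0.2]
```

```bash
python3 -m jog '[[[-0.4,-4,0],[0,0,0],1],[[-0.8,-8,0.5],[0,0,0],1],[[-1.2,-12,1],[0,0,0],1],[[-1.6,-16,1.2],[0,0,0],1],[[-2,-20,1.2],[0.2,-0.6,0],1],[[-2.2,-24,1.2],[0.2,-0.6,-0.2],1],[[-2.2,-24.1,1.2],[0.2,-0.6,-0.2],1],[[-2.2,-24.1,1.2],[0.2,-0.6,-0.2],1]]'; python3 -m jog '[[[0,0,0],[0,0,0],1],[[0,0,0],[0,0,0],1],[[0,0,0],[0,0,0],1],[[0,0,0],[0,0,0],1],[[0,0,0],[0,0,0],1],[[0,0,0],[0,0,0],1],[[0,0,0],[0,0,0],1],[[0,0,0],[0,0,0],1]]'; python3 wr.py green 68 i2; python3 go.py 471 392 22
```

```text
time_s: 24.12
eef_pos: [471.1, 393.6, 139.6]
eef_rot: [0.001, 1.0, 0.024, 0.001]
contact_force: [0.1, -0.7, 0.1]
finger_gap: 85.2
time_s: 24.78
eef_pos: [471.2, 393.3, 139.7]
eef_rot: [0.001, 1.0, 0.024, 0.001]
contact_force: [-0.2, -0.3, -0.2]
finger_gap: 85.8
green centroid [470.8 396.4] mec [471.  395.6] 27.0 [238, 175, 86, 84, 5610]
t 24.8333 at [471.1 393.4 139.6] shift cm [-0.05  0.12 11.76] rv [ 0.1 -0.1  0.2]
```

View pics/i2.png

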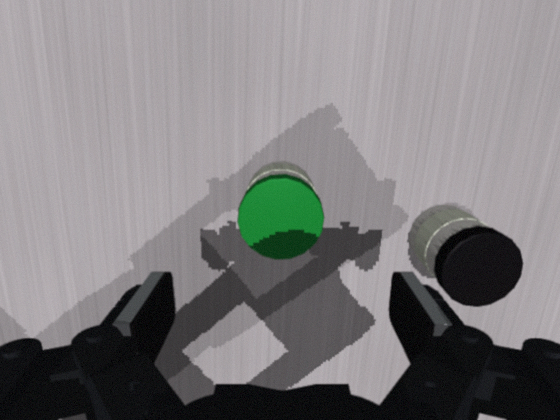

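```bash
python3 -m jog '[[[0,-0.2,3],[0,0,0],1],[[0,-0.2,6],[0,0,0],1],[[0,-0.2,9],[0,0,0],1],[[0,-0.2,10.8],[0,0,0],1],[[0,-0.2,11.5],[0,0,0],1],[[0,-0.2,11.7],[0,0,0],1],[[0,-0.2,11.7],[0,0,0],0.6],[[0,-0.2,11.7],[0,0,0],0.3]]' 30;python3 -m jog '[[[0,0,0],[0,0,0],0],[[0,0,0],[0,0,0],0],[[0,0,0],[0,0,0],0],[[0,0,0],[0,0,0],0],[[0,0,0],[0,0,0],0],[[0,0,-3],[0,0,0],0],[[0,0,-7],[0,0,0],0],[[0,0,-11],[0,0,0],0]]' 30; python3 go.py 535 64.2 130
```

```text
time_s: 25.5
eef_pos: [472.3, 396.0, 24.0]
eef_rot: [0.0, 1.0, 0.024, 0.002]
contact_force: [-0.1, -0.2, -0.1]
finger_gap: 63.8
time_s: 26.17
eef_pos: [470.7, 395.1, 133.8]
eef_rot: [0.001, 1.0, 0.024, 0.001]
contact_force: [1.0, 0.1, -0.3]
finger_gap: 53.5
t 26.1667 at [470.7 395.1 133.8] shift cm [ 4.85 33.36  0.48] rv [ 0.2 -0.1  0.2]
```

```bash
python3 -m jog '[[[0.5,4,0],[0,0,0],0],[[1,8,0],[0,0,0],0],[[1.7,12,0],[0,0,0],0],[[2.3,16,0],[0,0,0],0],[[2.9,20,0],[0,0,0],0],[[3.5,24,0],[0,0,0],0],[[4.1,28,0.5],[0,0,0.2],0],[[4.7,32,0.5],[0,0,0.2],0]]' 30; python3 st.py;  python3 go.py 535 64.2 28
```

```text
time_s: 26.83
eef_pos: [532.0, 75.7, 129.0]
eef_rot: [0.002, 1.0, 0.022, -0.0]
contact_force: [0.7, -0.4, -1.8]
finger_gap: 52.8
t 26.83 p [532.   75.7 129. ] F [ 0.7 -0.4 -1.8] gap 52.8 x [ 0.999  0.044 -0.   ] z [-0.    -0.003 -1.   ]
t 26.8333 at [532.   75.7 129. ] shift cm [ 0.25  1.13 10.1 ] rv [ 0.2  0.  -0. ]
```

```bash
python3 -m jog '[[[0.2,0.8,0],[0.2,0,0],0],[[0.2,1.1,2],[0.2,0,0],0],[[0.2,1.1,5],[0.2,0,0],0],[[0.2,1.1,7.5],[0.2,0,0],0],[[0.2,1.1,9.3],[0.2,0,0],0],[[0.2,1.1,9.9],[0.2,0,0],0],[[0.2,1.1,10.1],[0.2,0,0],0],[[0.2,1.1,10.1],[0.2,0,0],0]]' 30; python3 st.py; python3 -m jog '[[[0,0,0],[0,0,0],0.3],[[0,0,0],[0,0,0],1],[[0,0,0],[0,0,0],1],[[0,0,0],[0,0,0],1],[[0,0,-3],[0,0,0],1],[[0,0,-7],[0,0,0],1],[[0,-1,-11],[0,0,0],1],[[0.4,-4,-12],[0,0,0],1]]' 30; python3 go.py 602 362 140
```

```text
time_s: 27.5
eef_pos: [532.5, 64.5, 28.6]
eef_rot: [-0.0, 1.0, 0.022, -0.002]
contact_force: [-1.9, 0.3, 3.0]
finger_gap: 53.2
t 27.5 p [532.5  64.5  28.6] F [-1.9  0.3  3. ] gap 53.2 x [ 0.999  0.044 -0.005] z [-0.005  0.    -1.   ]
time_s: 28.17
eef_pos: [538.4, 103.2, 154.8]
eef_rot: [-0.0, 1.0, 0.02, 0.003]
contact_force: [2.2, -0.1, -0.1]
finger_gap: 85.2
t 28.1667 at [538.4 103.2 154.8] shift cm [  7.39 -25.6    1.53] rv [-0.  -0.3 -0.2]
```

```bash
python3 -m jog '[[[1.1,-4,0],[0,0,0],1],[[2.2,-8,0],[0,0,0],1],[[3.3,-12,0],[0,0,0],1],[[4.5,-16,0.5],[0,0,0],1],[[5.8,-20,1],[0,0,0],1],[[7.3,-24,1.5],[0,-0.3,-0.2],1],[[7.4,-25.6,1.5],[0,-0.3,-0.2],1],[[7.4,-25.6,1.5],[0,-0.3,-0.2],1]]'; python3 -m jog '[[[0,0,0],[0,0,0],1],[[0,0,0],[0,0,0],1],[[0,0,0],[0,0,0],1],[[0,0,0],[0,0,0],1],[[0,0,0],[0,0,0],1],[[0,0,0],[0,0,0],1],[[0,0,0],[0,0,0],1],[[0,0,0],[0,0,0],1]]'; python3 wr.py black 68 i3; python3 go.py 602 362 22
```

```text
time_s: 28.83
eef_pos: [601.9, 366.7, 138.8]
eef_rot: [-0.001, 1.0, 0.024, 0.0]
contact_force: [0.0, -0.3, 0.3]
finger_gap: 85.7
time_s: 29.5
eef_pos: [602.1, 366.3, 139.0]
eef_rot: [-0.001, 1.0, 0.024, 0.0]
contact_force: [-0.2, 0.1, -0.5]
finger_gap: 85.1
black centroid [603.1 367.7] mec [603.5 367. ] 27.8 [240, 177, 86, 86, 5769]
black centroid [605.6 253.2] mec [608.7 210.4] 209.5 [0, 272, 560, 148, 37863]
t 29.55 at [602.  366.4 139. ] shift cm [-0.03  0.46 11.7 ] rv [-0.1 -0.   0.2]
```

View pics/i3.png

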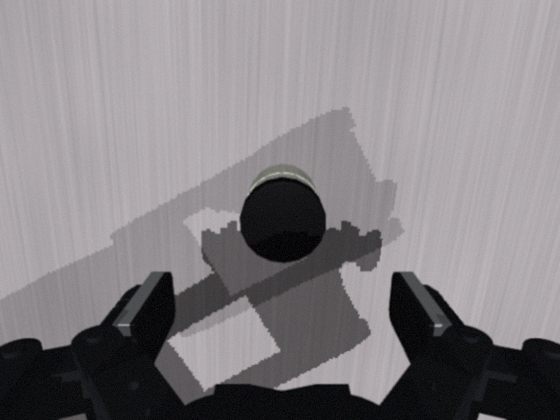

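The black lid is centred at pixel (283,219), which puts it at (603.3, 367). I'll grip it there.

```bash
python3 -m jog '[[[0.1,0,3],[0,0,0],1],[[0.1,0,6],[0,0,0],1],[[0.1,0,9],[0,0,0],1],[[0.1,0,10.8],[0,0,0],1],[[0.1,0,11.5],[0,0,0],1],[[0.1,0,11.7],[0,0,0],1],[[0.1,0,11.7],[0,0,0],0.6],[[0.1,0,11.7],[0,0,0],0.3]]' 30;python3 -m jog '[[[0,0,0],[0,0,0],0],[[0,0,0],[0,0,0],0],[[0,0,0],[0,0,0],0],[[0,0,0],[0,0,0],0],[[0,0,0],[0,0,0],0],[[0,0,-3],[0,0,0],0],[[0,0,-7],[0,0,0],0],[[0,0,-11],[0,0,0],0]]' 30; python3 go.py 543 -115.6 150
```

```text
time_s: 30.22
eef_pos: [604.1, 367.3, 23.7]
eef_rot: [-0.002, 1.0, 0.024, 0.002]
contact_force: [0.1, -0.1, 0.3]
finger_gap: 64.0
time_s: 30.88
eef_pos: [602.6, 366.2, 132.8]
eef_rot: [-0.0, 1.0, 0.024, -0.001]
contact_force: [1.3, 0.3, -1.8]
finger_gap: 52.9
t 30.8833 at [602.6 366.2 132.8] shift cm [-8.25 47.84 -1.75] rv [-0.   0.1  0.2]
```

```bash
python3 -m jog '[[[-2,3,-1],[0,0,0],0],[[-4,6.5,-1.7],[0,0,0],0],[[-6,10,-1.7],[0,0,0],0],[[-7.5,13.5,-1.7],[0,0,0],0],[[-8.2,17.5,-1.7],[0,0,0],0],[[-8.2,21.5,-1.7],[0,0,0],0],[[-8.2,25.5,-1.7],[0,0,0],0],[[-8.2,29.5,-1.7],[0,0,0],0]]' 30; python3 go.py 543 -115.6 140
```

```text
time_s: 31.55
eef_pos: [533.9, 65.8, 149.5]
eef_rot: [-0.0, 1.0, 0.024, -0.001]
contact_force: [0.4, -0.6, -1.6]
finger_gap: 52.7
t 31.55 at [533.9  65.8 149.5] shift cm [ 0.03 18.17  0.94] rv [-0.   0.1  0.2]
```

```bash
python3 -m jog '[[[0,4,0],[0,0,0],0],[[0,8,0],[0,0,0],0],[[0,12,0],[0,0,0],0],[[0,15.5,0],[0,0,0],0],[[0,18,0],[0,0,0.2],0],[[0,18.1,1],[0,0,0.2],0],[[0,18.1,3],[0,0,0.2],0],[[0,18.1,3],[0,0,0.2],0]]' 30; python3 go.py 543 -115.6 28
```

```text
time_s: 32.22
eef_pos: [539.7, -114.6, 115.8]
eef_rot: [-0.002, 1.0, 0.022, -0.005]
contact_force: [-0.8, 0.5, -3.2]
finger_gap: 53.2
t 32.2167 at [ 539.7 -114.6  115.8] shift cm [0.41 0.14 8.77] rv [-0.2  0.5 -0. ]
```

```bash
python3 -m jog '[[[0.2,0.1,1],[-0.2,0.5,0],0],[[0.4,0.1,3],[-0.2,0.5,0],0],[[0.4,0.1,5.5],[-0.2,0.5,0],0],[[0.4,0.1,7.5],[-0.2,0.5,0],0],[[0.4,0.1,8.5],[-0.2,0.5,0],0],[[0.4,0.1,8.7],[-0.2,0.5,0],0],[[0.4,0.1,8.8],[-0.2,0.5,0],0],[[0.4,0.1,8.8],[-0.2,0.5,0],0]]' 30; python3 st.py; python3 -m jog '[[[0,0,0],[0,0,0],0.3],[[0,0,0],[0,0,0],1],[[0,0,0],[0,0,0],1],[[0,0,0],[0,0,0],1],[[0,0,-3],[0,0,0],1],[[0,0,-7],[0,0,0],1],[[0,0,-11],[0,0,0],1],[[0,0,-14],[0,0,0],1]]' 30; python3 go.py 310 200 300
```

```text
time_s: 32.88
eef_pos: [543.1, -114.7, 28.2]
eef_rot: [0.0, 1.0, 0.022, -0.0]
contact_force: [0.7, -0.1, -1.1]
finger_gap: 52.8
t 32.88 p [ 543.1 -114.7   28.2] F [ 0.7 -0.1 -1.1] gap 52.8 x [ 0.999  0.044 -0.   ] z [-0. -0. -1.]
time_s: 33.55
eef_pos: [544.0, -114.9, 171.6]
eef_rot: [0.001, 1.0, 0.022, 0.002]
contact_force: [1.0, -1.2, 0.2]
finger_gap: 85.5
t 33.55 at [ 544.  -114.9  171.6] shift cm [-21.95 -32.47 -12.96] rv [ 0.1 -0.2 -0. ]
```

```bash
python3 -m jog '[[[-1,1,-3],[0,0,0],1],[[-2,2,-6],[0,0,0],1],[[-3,3,-9],[0,0,0],1],[[-4,4,-12],[0,0,0],1],[[-4,5,-15],[0,0,0],1],[[-4,6,-18],[0,0,0],1],[[-4,7,-20],[0,0,0],1],[[-4,7,-20],[0,0,0],1]]'; python3 -m jog '[[[0,0,0],[0,0,0],1],[[0,0,0],[0,0,0],1],[[0,0,0],[0,0,0],1],[[0,0,0],[0,0,0],1],[[0,0,0],[0,0,0],1],[[0,0,0],[0,0,0],1],[[0,0,0],[0,0,0],1],[[0,0,0],[0,0,0],1]]'; python3 wr.py red 72 k1; cp pics/k1.png pics/k1.png; python3 - <<'E'
from h import *
cv2.imwrite('pics/k_scene.png',manip.camera('scene')[:,:,::-1])
cv2.imwrite('pics/k_top.png',manip.camera('top')[:,:,::-1])
a=cv2.imread('pics/k_scene.png')[130:270,140:410]
cv2.imwrite('pics/k2.png',cv2.resize(a,None,fx=2.9,fy=2.9,interpolation=cv2.INTER_CUBIC))
E
```

```text
time_s: 34.22
eef_pos: [507.9, -188.4, 376.7]
eef_rot: [0.003, 1.0, 0.021, 0.006]
contact_force: [0.4, 0.2, 1.5]
finger_gap: 85.5
time_s: 34.88
eef_pos: [507.9, -188.3, 376.5]
eef_rot: [0.003, 1.0, 0.021, 0.006]
contact_force: [0.3, 0.4, 0.5]
finger_gap: 85.1
red centroid [534.  -37.3] mec [530.3 -35. ] 37.6 [273, 0, 65, 54, 2608]
red centroid [403.2 -87.4] mec [390.9 -85. ] 24.6 [164, 42, 37, 40, 405]cp: 'pics/k1.png' and 'pics/k1.png' are the same file
```

View pics/k1.png

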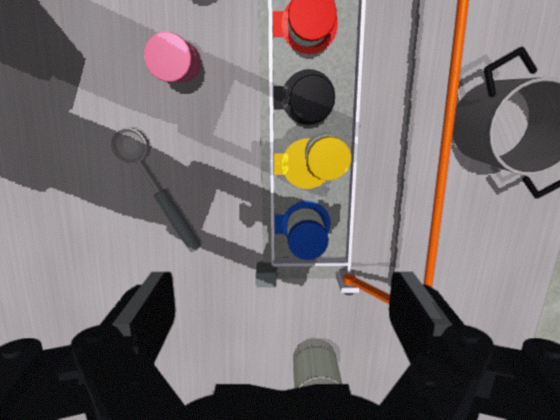

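View pics/k2.png

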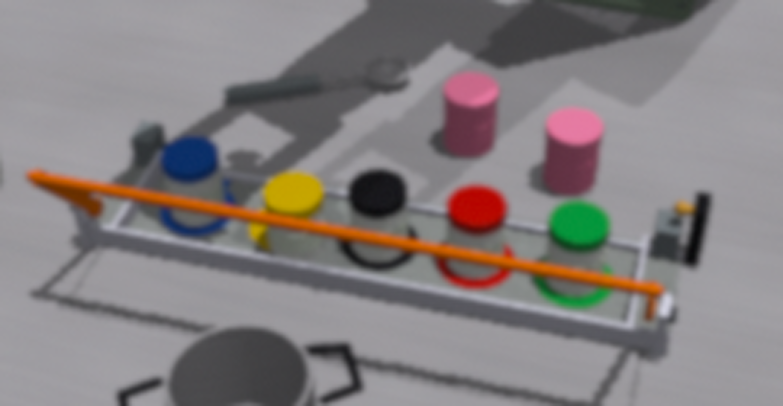

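The high wrist view shows the yellow jar at pixel (328,158) knocked off its pad at (305,163). The other jars are centred, so I'll measure the yellow one and re-place it.

```bash
python3 - <<'E'
from h import *
ci=manip.camera_info('wrist')
for n,(u,v) in dict(red=(311,15),black=(310,97),yellow=(328,158),blue=(307,239)).items(): print(n,onz(ci,u,v,72).round(0))
E
python3 go.py 568 -205 140
```

```text
red [538. -29.  72.]
black [ 542. -115.   72.]
yellow [ 569. -186.   72.]
blue [ 550. -293.   72.]
t 35.0333 at [ 507.9 -188.4  376.7] shift cm [ 5.64  1.76 23.75] rv [ 0.4 -0.7 -0.1]
```

```bash
python3 -m jog '[[[1,0,3],[0,0,0],1],[[2,0,6],[0,0,0],1],[[3,0,10],[0,0,0],1],[[4,0,13.5],[0,0,0],1],[[5,0,17],[0,0,0],1],[[5.7,0,20.5],[0.4,-0.7,0],1],[[5.7,0,22.5],[0.4,-0.7,0],1],[[5.7,0,23.5],[0.4,-0.7,0],1]]'; python3 -m jog '[[[0,0,0],[0,0,0],1],[[0,0,0],[0,0,0],1],[[0,0,0],[0,0,0],1],[[0,0,0],[0,0,0],1],[[0,0,0],[0,0,0],1],[[0,0,0],[0,0,0],1],[[0,0,0],[0,0,0],1],[[0,0,0],[0,0,0],1]]'; python3 wr.py yellow 72 l1; python3 go.py 569 -186 32
```

```text
time_s: 35.7
eef_pos: [566.4, -186.7, 138.6]
eef_rot: [-0.001, 1.0, 0.021, -0.003]
contact_force: [-0.0, -0.1, -0.9]
finger_gap: 85.3
time_s: 36.37
eef_pos: [566.5, -186.7, 139.0]
eef_rot: [-0.001, 1.0, 0.021, -0.003]
contact_force: [0.5, -0.7, -0.7]
finger_gap: 85.5
yellow centroid [ 558.7 -183.8] mec [ 556.5 -183.4] 40.6 [199, 174, 133, 91, 8884]
t 36.4167 at [ 566.4 -186.7  138.9] shift cm [ 0.31 -0.03 10.69] rv [-0.2  0.3 -0.1]
```

View pics/l1.png

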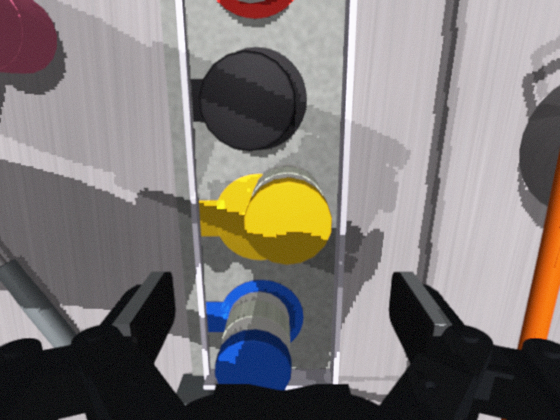

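```bash
python3 - <<'E'
from h import *
ci=manip.camera_info('wrist')
print(onz(ci,288,221,72).round(1), onz(ci,255,100,72).round(1))
E
```

```text
[ 570.2 -184.3   72. ] [ 548.8 -115.3   72. ]
```

```bash
python3 -m jog '[[[0.2,-0.1,3],[-0.2,0.3,0],1],[[0.4,-0.2,6],[-0.2,0.3,0],1],[[0.4,-0.2,8.5],[-0.2,0.3,0],1],[[0.4,-0.2,10],[-0.2,0.3,0],1],[[0.4,-0.2,10.5],[-0.2,0.3,0],1],[[0.4,-0.2,10.6],[-0.2,0.3,0],1],[[0.4,-0.2,10.6],[-0.2,0.3,0],0.7],[[0.4,-0.2,10.6],[-0.2,0.3,0],0.5]]' 30;python3 -m jog '[[[0,0,0],[0,0,0],0.2],[[0,0,0],[0,0,0],0],[[0,0,0],[0,0,0],0],[[0,0,0],[0,0,0],0],[[0,0,0],[0,0,0],0],[[0,0,0],[0,0,0],0],[[0,0,0],[0,0,0],0],[[0,0,0],[0,0,0],0]]' 30; python3 go.py 547 -205.5 80
```

```text
time_s: 37.08
eef_pos: [570.8, -184.7, 34.2]
eef_rot: [0.001, 1.0, 0.021, 0.001]
contact_force: [0.2, 0.5, 0.6]
finger_gap: 63.9
time_s: 37.75
eef_pos: [571.5, -184.9, 35.2]
eef_rot: [0.001, 1.0, 0.021, 0.002]
contact_force: [-1.3, -0.5, 5.5]
finger_gap: 53.3
t 37.75 at [ 571.5 -184.9   35.2] shift cm [-2.51  1.96 -4.48] rv [ 0.1 -0.2 -0.1]
```

```bash
python3 -m jog '[[[0,0,-1.5],[0,0,0],0],[[0,0,-3],[0,0,0],0],[[-1.2,1,-3],[0,0,0],0],[[-2.5,2,-3],[0,0,0],0],[[-2.5,2,-2],[0,0,0],0],[[-2.5,2,-0.8],[0,0,0],0],[[-2.5,2,-0.1],[0,0,0],0],[[-2.5,2,0],[0,0,0],0]]' 30; python3 -m jog '[[[0,0,0],[0,0,0],0],[[0,0,0],[0,0,0],0],[[0,0,0],[0,0,0],0.3],[[0,0,0],[0,0,0],1],[[0,0,0],[0,0,0],1],[[0,0,0],[0,0,0],1],[[0,0,-3],[0,0,0],1],[[0,0,-7],[0,0,0],1]]' 30;  python3 -m jog '[[[-1,1,-3],[0,0,0],1],[[-2,2,-7],[0,0,0],1],[[-3,3,-11],[0,0,0],1],[[-4,4,-15],[0,0,0],1],[[-4,5,-19],[0,0,0],1],[[-4,6,-22],[0,0,0],1],[[-4,6,-24],[0,0,0],1],[[-4,6,-24],[0,0,0],1]]'; python3 -m jog '[[[0,0,0],[0,0,0],1],[[0,0,0],[0,0,0],1],[[0,0,0],[0,0,0],1],[[0,0,0],[0,0,0],1],[[0,0,0],[0,0,0],1],[[0,0,0],[0,0,0],1],[[0,0,0],[0,0,0],1],[[0,0,0],[0,0,0],1]]'; python3 wr.py red 72 m1;  python3 - <<'E'
from h import *
print(manip.camera_info('wrist'))
cv2.imwrite('pics/m_scene.png',manip.camera('scene')[:,:,::-1])
a=cv2.imread('pics/m_scene.png')[130:270,140:410]
cv2.imwrite('pics/m2.png',cv2.resize(a,None,fx=2.9,fy=2.9,interpolation=cv2.INTER_CUBIC))
E
```

```text
time_s: 38.42
eef_pos: [544.2, -206.2, 33.9]
eef_rot: [0.0, 1.0, 0.021, -0.001]
contact_force: [-7.0, -1.3, 10.9]
finger_gap: 52.7
time_s: 39.08
eef_pos: [541.4, -205.1, 100.6]
eef_rot: [-0.002, 1.0, 0.021, -0.006]
contact_force: [1.4, -0.8, -0.4]
finger_gap: 85.5
time_s: 39.75
eef_pos: [508.1, -269.0, 345.7]
eef_rot: [0.001, 1.0, 0.021, -0.002]
contact_force: [-0.2, 0.3, 1.0]
finger_gap: 85.4
time_s: 40.42
eef_pos: [508.0, -268.9, 345.5]
eef_rot: [0.001, 1.0, 0.021, -0.002]
contact_force: [0.4, -0.1, 0.2]
finger_gap: 85.6
{'fx': 368.35220658952653, 'fy': 368.35220658952653, 'cx': 281.68103904423134, 'cy': 208.12642159771295, 'k1': -0.020194965077599346, 'xyz': array([ 505.6123981 , -195.12562456,  488.12877313]), 'orientation': array([0.1472849 , 0.98887533, 0.0207076 , 0.0019853 ])}
```

View pics/m1.png

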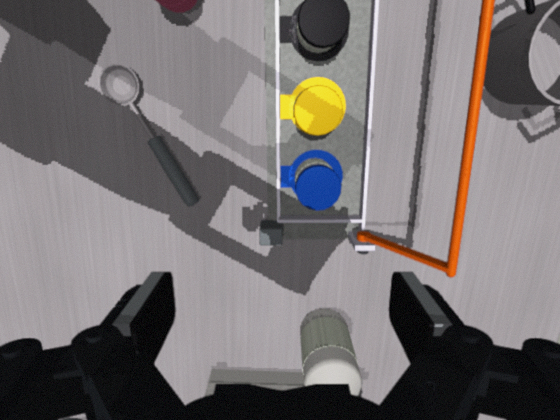

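View pics/m2.png

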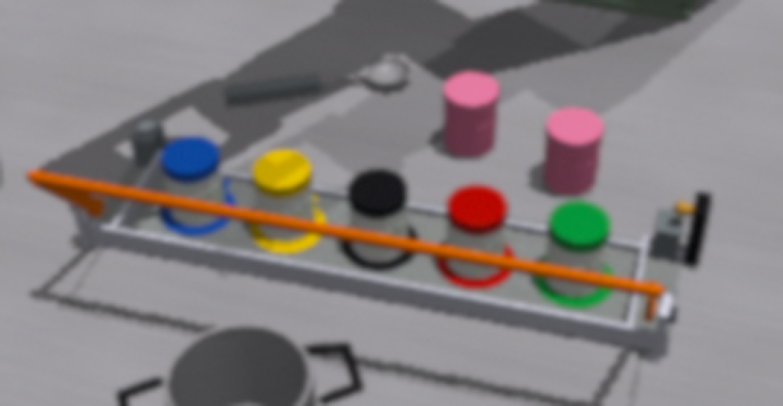

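```bash
python3 - <<'E'
from h import *
ci=manip.camera_info('wrist')
for n,p,pad in [('black',(325,22),(543,-115.6)),('yellow',(319,109),(547,-205.5)),('blue',(318,187),(551,-295.5))]:
    print(n,onz(ci,*p,72).round(0),pad)
S=manip.camera_info('scene')
o=(140,130)
for n,p,pad in [('green',(578,223),(535,64.2)),('red',(477,206),(539,-25.7)),('black',(377,190),(543,-115.6)),('yellow',(281,168),(547,-205.5)),('blue',(189,156),(551,-295.5))]:
    print('scene',n,onz(S,p[0]/2.9+140,p[1]/2.9+130,72).round(0),pad)
E
cat > pads.py <<'E'
E
python3 go.py 560 -115 215
```

```text
black [ 546. -120.   72.] (543, -115.6)
yellow [ 546. -207.   72.] (547, -205.5)
blue [ 551. -294.   72.] (551, -295.5)
scene green [536.  63.  72.] (535, 64.2)
scene red [540. -25.  72.] (539, -25.7)
scene black [ 546. -115.   72.] (543, -115.6)
scene yellow [ 544. -207.   72.] (547, -205.5)
scene blue [ 553. -294.   72.] (551, -295.5)
t 40.5167 at [ 508.1 -269.   345.7] shift cm [  5.87 -15.19  13.03] rv [ 0.1  0.2 -0.2]
```

```bash
python3 go.py 715 -110 230; python3 - <<'E'
from h import *
T=manip.camera_info('top')
print(onz(T,300,138,100),onz(T,272,150,80),onz(T,319,118,80))
E
```

```text
t 40.5167 at [ 508.1 -269.   345.7] shift cm [ 21.37 -15.05  11.47] rv [ 0.1  0.2 -0.2]
[ 789.72209564 -139.23469061  100.        ] [763.59151995 -65.06996539  80.        ] [ 847.8376898  -191.70322023   80.        ]
```

```bash
python3 -m jog '[[[3,-1,0],[0,0,0],0.5],[[6,-2,0],[0,0,0],0],[[9.5,-3,0],[0,0,0],0],[[13,-4,1],[0,0,0],0],[[16.5,-5,3],[0,0,0],0],[[20,-5.5,6],[0,0,0],0],[[21.6,-5.5,8.5],[0,0,0],0],[[21.6,-5.5,10],[0,0,0],0]]' 40; python3 -m jog '[[[0,0,0],[0,0,0],0],[[0,0,0],[0,0,0],0],[[0,0,0],[0,0,0],0],[[0,0,0],[0,0,0],0],[[0,0,0],[0,0,0],0],[[0,0,0],[0,0,0],0],[[0,0,0],[0,0,0],0],[[0,0,0],[0,0,0],0]]'; python3 go.py 717 -205 120; python3 - <<'E'
from h import *
cv2.imwrite('pics/n_w.png',manip.camera('wrist')[:,:,::-1])
E
```

```text
time_s: 41.18
eef_pos: [723.7, -203.4, 238.6]
eef_rot: [-0.0, 1.0, 0.022, -0.004]
contact_force: [-0.1, 0.0, -0.9]
finger_gap: -0.1
time_s: 41.85
eef_pos: [723.6, -203.6, 239.4]
eef_rot: [-0.0, 1.0, 0.022, -0.003]
contact_force: [0.1, -0.5, -0.3]
finger_gap: 0.2
t 41.85 at [ 723.6 -203.6  239.4] shift cm [-0.59  0.11 11.95] rv [-0.   0.4 -0.1]
```

View pics/n_w.png

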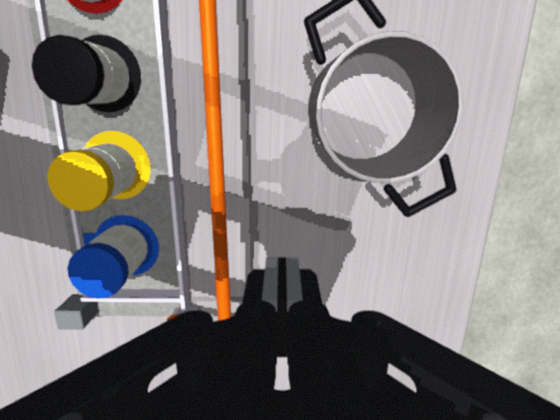

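```bash
python3 -m jog '[[[-0.3,0.1,3],[0,0,0],0],[[-0.3,0.1,6],[0,0,0],0],[[-0.3,0.1,9],[0,0,0],0],[[-0.3,0.1,11],[0,0,0],0],[[-0.3,0.1,12],[0,0,0],0],[[-1,0.1,12],[0,0,0],0],[[-2,0.1,12],[0,0,0],0],[[-3,0.1,12],[0,0,0],0]]' 40; python3 -m jog '[[[-1,0,0],[0,0,0],0],[[-2.2,0,0],[0,0,0],0],[[-3.4,0,0],[0,0,0],0],[[-4.6,0,0],[0,0,0],0],[[-5.8,0,0],[0,0,0],0],[[-7,0,0],[0,0,0],0],[[-8.2,0,0],[0,0,0],0],[[-9.4,0,0],[0,0,0],0]]' 40; python3 go.py 550 -210 118; python3 - <<'E'
from h import *
a=manip.camera('scene')[130:270,140:410,::-1]
cv2.imwrite('pics/o2.png',cv2.resize(a,None,fx=2.9,fy=2.9,interpolation=cv2.INTER_CUBIC))
E
```

```text
time_s: 42.57
eef_pos: [694.6, -206.2, 121.6]
eef_rot: [0.0, 1.0, 0.022, -0.0]
contact_force: [6.3, 0.7, 5.3]
finger_gap: -0.0
time_s: 43.23
eef_pos: [603.6, -211.4, 128.1]
eef_rot: [0.003, 1.0, 0.022, 0.005]
contact_force: [1.2, -0.3, 2.4]
finger_gap: -0.1
t 43.2333 at [ 603.6 -211.4  128.1] shift cm [-5.36 -0.38  0.95] rv [ 0.3 -0.6 -0. ]
```

View pics/o2.png

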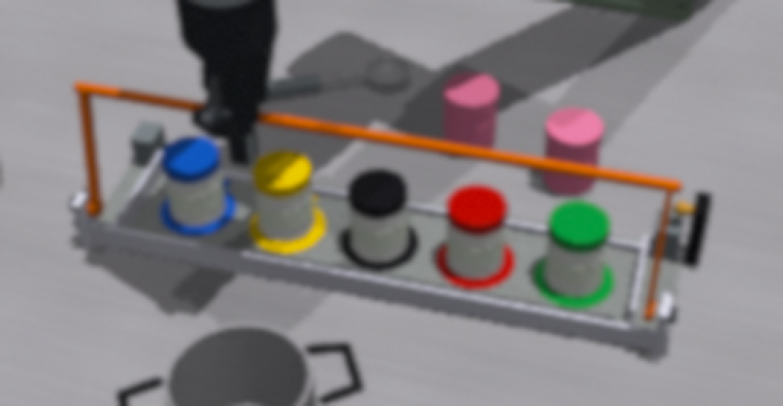

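```bash
python3 -m jog '[[[-1,0,0],[0.2,-0.5,0],0],[[-2,0,0.3],[0.2,-0.5,0],0],[[-3,0,0.6],[0.2,-0.5,0],0],[[-4,0,0.8],[0.2,-0.5,0],0],[[-4.8,0,1],[0.2,-0.5,0],0],[[-5.3,0,1],[0.2,-0.5,0],0],[[-5.3,0,1],[0.2,-0.5,0],0],[[-5.3,0,1],[0.2,-0.5,0],0]]' 40; python3 st.py; python3 - <<'E'
from h import *
a=manip.camera('scene')[130:270,140:410,::-1]
cv2.imwrite('pics/p2.png',cv2.resize(a,None,fx=2.9,fy=2.9,interpolation=cv2.INTER_CUBIC))
E
```

```text
time_s: 43.95
eef_pos: [547.0, -213.7, 116.9]
eef_rot: [0.0, 1.0, 0.022, -0.002]
contact_force: [0.1, -1.1, -0.0]
finger_gap: -0.2
t 43.95 p [ 547.  -213.7  116.9] F [ 0.1 -1.1 -0. ] gap -0.2 x [ 0.999  0.043 -0.004] z [-0.004 -0.001 -1.   ]
```

View pics/p2.png

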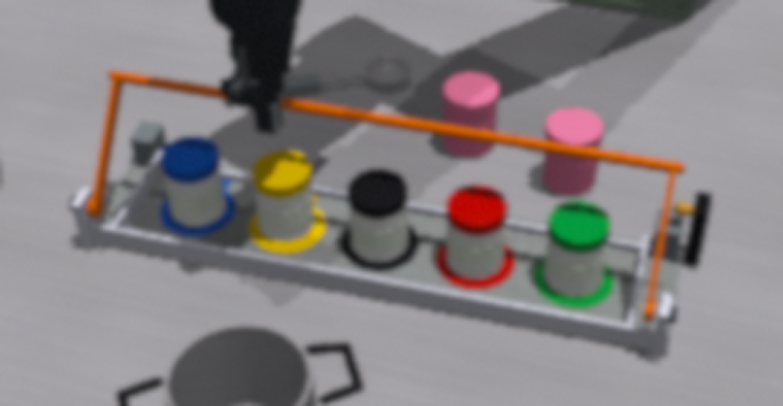

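```bash
cat > ang.py <<'E'
import sys
from fit import *
P=[542.96,-115.63,0.0444]
def angle(pts): # pts: (u,v) scene pixel of left end (253), right end (-253) or None
    f=lambda a: np.concatenate([proj(S,W(P,(60-120*np.cos(a[0]),y,45+120*np.sin(a[0]))))[0]-p for p,y in pts])
    o=least_squares(f,[0.8]); return o.x[0],o.fun.round(1)
E
python3 - <<'E'
from ang import *
a,r=angle([((140+682/2.9,130+168/2.9),253),((140+117/2.9,130+76/2.9),-253)]); print(a,r)
print(W(P,(60-120*np.cos(a),0,45+120*np.sin(a))))
E
python3 go.py 565 -115 210
```

```text
0.7710925095605885 [-1.5 -0.1 -0.  -0. ]
[ 516.92771577 -116.78659354  128.63029768]
t 44.0 at [ 547.2 -213.7  116.9] shift cm [ 2.17 -9.77 -9.33] rv [ 0.1  0.2 -0. ]
```

```bash
python3 -m jog '[[[1,0,-2],[0,0,0],0],[[2,0,-5],[0,0,0],0],[[2,-2,-8],[0,0,0],0],[[1,-5,-8],[0,0,0],0],[[-1,-8,-8],[0,0,0],0],[[-3.2,-9.7,-7],[0,0,0],0],[[-3.6,-9.7,-6],[0,0,0],0],[[-3.6,-9.7,-5],[0,0,0],0]]' 60; python3 -m jog '[[[0,0,0],[0,0,0],0],[[0,0,0],[0,0,0],0],[[0,0,0],[0,0,0],0],[[0,0,0],[0,0,0],0],[[0,0,0],[0,0,0],0],[[0,0,0],[0,0,0],0],[[0,0,0],[0,0,0],0],[[0,0,0],[0,0,0],0]]';python3 go.py 515 -116 136;python3 go.py 504 -116 118;python3 go.py 492 -116 97; python3 - <<'E'
from h import *
cv2.imwrite('pics/q_w.png',manip.camera('wrist')[:,:,::-1])
E
```

```text
time_s: 44.67
eef_pos: [506.1, -117.3, 167.2]
eef_rot: [0.001, 1.0, 0.023, -0.002]
contact_force: [0.0, 0.6, -0.1]
finger_gap: -0.2
time_s: 45.33
eef_pos: [506.3, -117.4, 167.3]
eef_rot: [0.001, 1.0, 0.023, -0.002]
contact_force: [0.6, -0.3, 0.6]
finger_gap: 0.0
t 45.3333 at [ 506.3 -117.4  167.3] shift cm [ 0.89 -0.11  3.13] rv [0.1 0.2 0. ]
t 45.3333 at [ 506.3 -117.4  167.3] shift cm [-0.2  -0.16  4.93] rv [0.1 0.2 0. ]
t 45.3333 at [ 506.3 -117.4  167.3] shift cm [-1.39 -0.22  7.04] rv [0.1 0.2 0. ]
```

View pics/q_w.png

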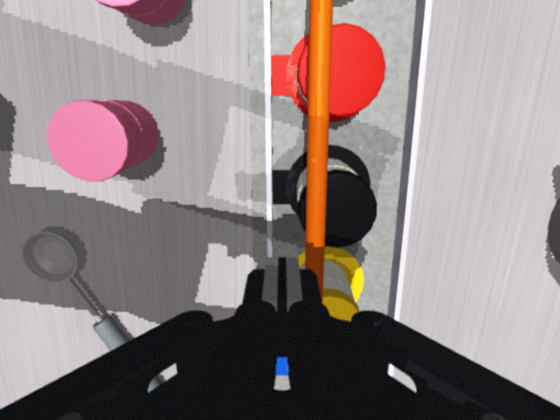

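```bash
python3 - <<'E'
from h import *
ci=manip.camera_info('wrist')
for z in(128,136): print(onz(ci,317,150,z).round(0),onz(ci,314,270,z).round(0))
E
```

```text
[522. -68. 128.] [ 525. -133.  128.]
[521. -67. 136.] [ 524. -129.  136.]
```

```bash
python3 -m jog '[[[1,0,0],[0.1,0.2,0],0],[[1.6,-0.1,0.5],[0.1,0.2,0],0],[[1.6,-0.1,1.5],[0.1,0.2,0],0],[[1.6,-0.1,2.5],[0.1,0.2,0],0],[[1.3,-0.1,3.2],[0.1,0.2,0],0],[[1,-0.1,3.8],[0.1,0.2,0],0],[[0.4,-0.1,4.4],[0.1,0.2,0],0],[[-0.2,-0.1,5],[0.1,0.2,0],0]]' 60; python3 st.py;python3 go.py 492 -116 97;python3 go.py 485 -116 74; python3 go.py 482 -116 56; python3 - <<'E'
from h import *
a=manip.camera('scene')[130:270,140:410,::-1]
cv2.imwrite('pics/r2.png',cv2.resize(a,None,fx=2.9,fy=2.9,interpolation=cv2.INTER_CUBIC))
E
```

```text
time_s: 46.05
eef_pos: [503.7, -116.5, 116.5]
eef_rot: [-0.0, 1.0, 0.022, 0.0]
contact_force: [0.3, 0.1, 1.1]
finger_gap: 0.1
t 46.05 p [ 503.7 -116.5  116.5] F [0.3 0.1 1.1] gap 0.1 x [0.999 0.045 0.   ] z [ 0.     0.001 -1.   ]
t 46.05 at [ 503.7 -116.5  116.5] shift cm [-1.16 -0.1   1.95] rv [-0. -0.  0.]
t 46.05 at [ 503.7 -116.5  116.5] shift cm [-1.86 -0.13  4.25] rv [-0. -0.  0.]
t 46.05 at [ 503.7 -116.5  116.5] shift cm [-2.16 -0.14  6.05] rv [-0. -0.  0.]
```

View pics/r2.png

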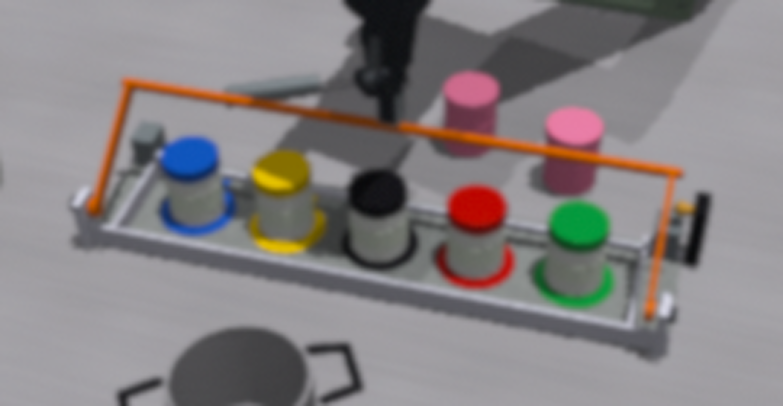

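```bash
python3 -m jog '[[[-0.4,-0.1,0.6],[0,0,0],0],[[-0.8,-0.1,1.3],[0,0,0],0],[[-1.2,-0.1,2],[0,0,0],0],[[-1.4,-0.1,2.7],[0,0,0],0],[[-1.6,-0.1,3.4],[0,0,0],0],[[-1.8,-0.1,4.1],[0,0,0],0],[[-1.9,-0.1,4.7],[0,0,0],0],[[-2,-0.1,5.2],[0,0,0],0]]' 60; python3 -m jog '[[[-0.1,0,0.2],[0,0,0],0],[[-0.1,0,0.4],[0,0,0],0],[[-0.1,0,0.6],[0,0,0],0],[[-0.1,0,0.8],[0,0,0],0],[[-0.1,0,1],[0,0,0],0],[[-0.1,0,1.2],[0,0,0],0],[[-0.1,0,1.3],[0,0,0],0],[[-0.1,0,1.4],[0,0,0],0]]' 60; python3 - <<'E'
from h import *
a=manip.camera('scene')[130:270,140:410,::-1]
cv2.imwrite('pics/s2.png',cv2.resize(a,None,fx=2.9,fy=2.9,interpolation=cv2.INTER_CUBIC))
E
```

```text
time_s: 46.77
eef_pos: [481.1, -116.1, 63.1]
eef_rot: [-0.001, 1.0, 0.022, -0.002]
contact_force: [-1.8, 0.2, 8.3]
finger_gap: -0.1
time_s: 47.43
eef_pos: [480.1, -116.2, 49.6]
eef_rot: [-0.001, 1.0, 0.022, -0.002]
contact_force: [-3.3, 0.9, 15.2]
finger_gap: -0.1
```

View pics/s2.png

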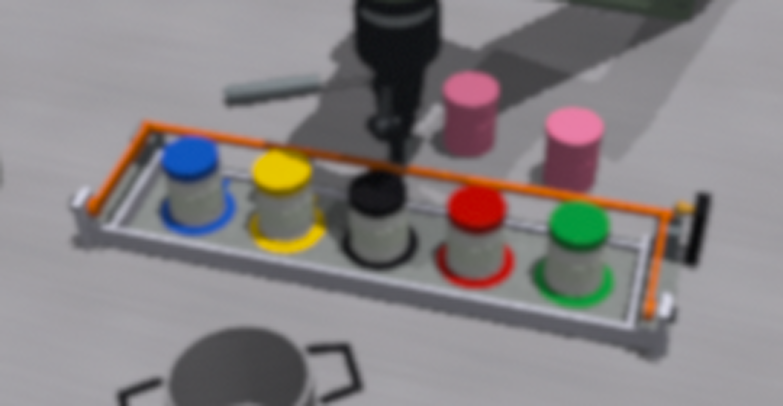

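```bash
python3 -m jog '[[[0,0,0.1],[0,0,0],0],[[0,0,0.2],[0,0,0],0],[[0,0,0.2],[0,0,0],0],[[0,0,0.2],[0,0,0],0],[[0,0,0],[0,0,0],0],[[0,0,-0.5],[0,0,0],0],[[0,0,-2],[0,0,0],0],[[0,0,-5],[0,0,0],0]]' 60; python3 -m jog '[[[0,0,-3],[0,0,0],0],[[-2,0,-6],[0,0,0],0],[[-4,0,-9],[0,0,0],0],[[-6,0,-13],[0,0,0],0],[[-8,0,-17],[0,0,0],0],[[-8,0,-20],[0,0,0],0],[[-8,0,-22],[0,0,0],0],[[-8,0,-22],[0,0,0],0]]';python3 go.py 400 150 300
```

```text
time_s: 48.15
eef_pos: [478.0, -115.6, 97.7]
eef_rot: [-0.002, 1.0, 0.022, -0.006]
contact_force: [-0.6, -0.4, -0.2]
finger_gap: -0.2
time_s: 48.82
eef_pos: [402.4, -120.7, 323.5]
eef_rot: [0.0, 1.0, 0.022, -0.001]
contact_force: [-0.1, -0.2, -0.4]
finger_gap: -0.1
t 48.8167 at [ 402.4 -120.7  323.5] shift cm [  0.97 -27.05   2.35] rv [0.  0.1 0. ]
```

```bash
python3 -m jog '[[[-0.5,-4,0],[0,0,0],0],[[-1,-8,0],[0,0,0],0],[[-1.5,-12,0],[0,0,0],0],[[-2,-16,0],[0,0,0],0],[[-2.5,-20,0],[0,0,0],0],[[-3,-24,0],[0,0,0],0],[[-3.5,-28,0],[0,0,0],0],[[-4,-32,0],[0,0,0],0]]'; python3 -m jog '[[[0,0,0],[0,0,0],0],[[0,-2,0],[0,0,0],0],[[0,-5,0],[0,0,0],0],[[0,-8,0],[0,0,0],0],[[0,-10,0],[0,0,0],0],[[0,-10,0],[0,0,0],0],[[0,-10,0],[0,0,0],0],[[0,-10,0],[0,0,0],0]]'; python3 jars.py z | grep -E "scene|top (red|blue|green|yellow)"; python3 - <<'E'
from h import *
a=cv2.imread('pics/z_scene.png')[140:260,150:400]; b=cv2.imread('pics/z_top.png')[180:300,170:420]
cv2.imwrite('pics/zz.png',np.vstack([cv2.resize(a,None,fx=2.4,fy=2.4,interpolation=3),cv2.resize(b,None,fx=2.4,fy=2.4,interpolation=3)]))
E
```

```text
time_s: 49.48
eef_pos: [346.9, 198.9, 322.6]
eef_rot: [0.0, 1.0, 0.022, -0.001]
contact_force: [0.5, -0.7, -0.3]
finger_gap: -0.2
time_s: 50.15
eef_pos: [342.4, 297.9, 321.6]
eef_rot: [0.001, 1.0, 0.022, -0.002]
contact_force: [-0.0, -0.7, -0.2]
finger_gap: -0.4
top red [534. -29.] [247, 223, 26, 30, 543] [259.6, 236.7]
top blue [ 547. -289.] [345, 217, 27, 30, 518] [358.4, 230.3]
top yellow [ 543. -202.] [312, 219, 27, 30, 538] [325.1, 232.4]
top green [ 593. -572.] [460, 205, 14, 13, 148] [466.5, 211.0]
top green [534.  58.] [215, 226, 25, 29, 385] [226.6, 237.1]
scene red [430. -72.] [295, 163, 9, 19, 73] [298.5, 171.8]
scene red [467.  33.] [328, 175, 14, 22, 102] [333.5, 187.8]
scene red [540. -26.] [294, 193, 21, 18, 280] [304.1, 201.6]
scene red [614.  -5.] [291, 215, 26, 15, 134] [304.1, 223.4]
scene blue [ 553. -295.] [196, 177, 19, 16, 241] [205.0, 184.4]
scene blue [ 625. -251.] [196, 196, 25, 15, 117] [208.7, 205.4]
scene yellow [ 547. -207.] [227, 182, 20, 16, 271] [236.7, 189.4]
scene yellow [ 621. -169.] [226, 202, 27, 16, 163] [239.5, 211.1]
scene green [ 446. -660.] [104, 134, 12, 11, 106] [109.9, 139.1]
scene green [536.  64.] [330, 200, 20, 16, 270] [339.3, 207.6]
scene green [613.  77.] [325, 221, 26, 15, 128] [338.3, 230.3]
```

View pics/zz.png

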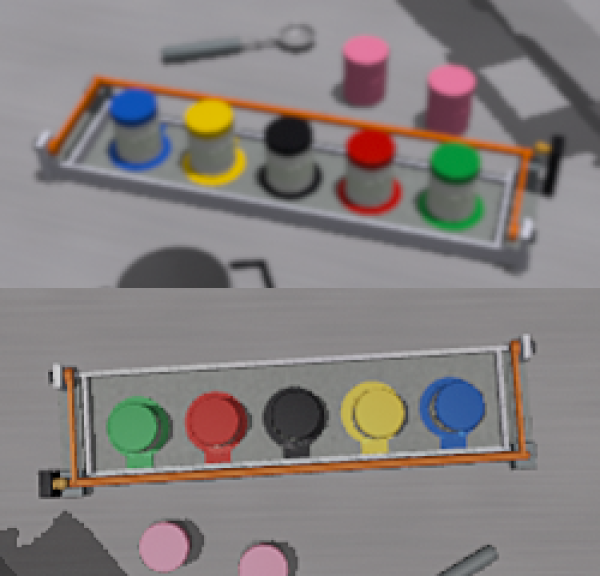

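View pics/z_scene.png

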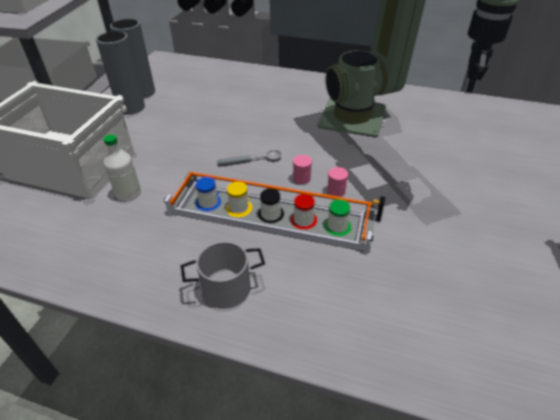

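```bash
python3 - <<'E'
from ang import *
print(angle([((150+530/2.4,140+152/2.4),253),((150+98/2.4,140+80/2.4),-253)]))
T=manip.camera_info('top')
for a in (0,.05,.15):
    print(a,[proj(S,W(P,(60-120*np.cos(a),y,45+120*np.sin(a))))[0].round(1) for y in (253,0,-253)])
im=cv2.imread('pics/z_scene.png').astype(int)
for c in (200,250,285,320,360):
    col=im[:,c]; m=(col[:,2]>150)&(col[:,1]<120)&(col[:,0]<80); v=np.nonzero(m[150:240])[0]+150; print(c,v)
E
```

```text
(np.float64(-0.0006145323086765163), array([-0.2,  0.5, -0.4, -0.4]))
0 [array([370.7, 203.8]), array([276.6, 187.7]), array([190.4, 172.9])]
0.05 [array([371. , 202.1]), array([276.6, 186. ]), array([190.1, 171.3])]
0.15 [array([371.5, 199. ]), array([276.4, 182.9]), array([189.2, 168.2])]
200 [174 175]
250 [182 183]
285 [188 189]
320 [194 195]
360 [201 202]
```

```bash
python3 -c "
from rig import manip
print(manip.hand_in())"
```

```text
the job is handed in; nothing more can be done
None
```

I swung the keeper bar over to its back stop, loaded all five jars onto their matching pads, and pressed the bar down past its catch. I handed the job in at about 50 s of the 210 s allowed.

- **Jars:** The red and blue jars changed places, using the empty black pad as a stopover. The yellow, green and black jars were then loaded from the bench.
- **Knocked jar:** A check before closing showed the yellow jar about 3 cm off its pad, so I picked it up and put it back. The tool met up to 11 N as it set the jar down again.
- **Jar positions:** After the yellow jar was put back, one view put black about 5 mm off its pad centre. All the other readings then were within about 4 mm. After the bar was closed, red, blue, yellow and green still measured within about 3 mm. Black was only checked by eye then.
- **Keeper bar:** The fitted angle is about 0.00 rad with the robot clear, and it did not rise after release. I judged the catch from this angle and the force while pressing (about 15 N), not by pulling on the bar.
- **Left alone:** I did not handle the milk bottle, steel pot, spoon or pink look-alike jars, and the final picture shows them where they started.

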